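Grade the tomatoes by size

ROBOT

A 6-joint arm with a two-finger parallel gripper is mounted at the origin on a cart in front of the work surface, level with it; the furniture and walls round the work are solid. World frame = base frame: x ahead of the robot, y to its left, z up, the work surface at z = 0. Lengths are in mm, angles in degrees, forces in N, time in s.
With the tool pointing down it reaches from about 350 to 725 mm from the base axis. Payload 6 kg.
Tool frame: the origin (TCP) lies between the finger pads; the fingertips stand ctrl.finger_overhang ahead of it and the grasp point (between the pads) lies 3 mm ahead of it (ctrl.finger_overhang is the distance from the TCP to the fingertips, in mm); z points along the fingers, y is the direction in which the jaws open and shut (so a half turn about z gives the same grasp; the last joint's range is limited). The gripper opens to 85 mm and grips with 20 to 120 N. Pads are 22 mm wide; open, the fingers measure 114 mm over their backs; the gripper's body (76 mm by 85 mm) begins 54 mm behind the grasp point. The pads swing forward as they close: fully open they stand 13 mm farther back than shut.
Start: joints at [93.661, 2.303, 4.859, 0, -92.561, -19.12], TCP at [159.897, 578.281, 253.261] pointing down, gripper open.
Joint ranges: [-146.85, 146.85], [-73.84, 115.35], [-62.03, 85.46], [-188.31, 113.3], [-161.28, -10.13], [-171.36, 171.36]. Speed limits (degrees/s): [147.25, 147.25, 172.46, 180, 180, 180].

INTERFACE

Orientations are given as a 3x3 rotation matrix whose columns are the frame's x, y, z axes.
In Python, from station import sensors, cams, ctrl gives the robot as it stands.
- The arm moves only by the tool play_rows, never from a script. Its argument "commands" is text: rows parted by semicolons, each of 7 numbers parted by spaces: the shift along the tool's x, y, z in m, then the turn, a rotation vector about the tool's x, y, z in rad, then the opening, from 0 (shut) to 1 (fully open). A call has 1 to 12 rows; each row shifts and turns the pose as measured when the row begins, along the tool's axes as they then stand; what a row does not reach is not made up. A row lasts 1/12 s, in which the tool goes at most 41.7 mm and 7.16 degrees, less where a joint would pass 70% of its speed; a pose out of reach is approached as far as the arm can. A call is refused whole if a number of a shift passes 0.0417 or a number of a turn 0.125, either way. A call with a gripper value outside its range is refused whole. The fingers move at their own pace and stop on an object; "newtons" is the grip in N (left out, the last holds). Time passes only in rows, so rows that do not move let the fingers close. It gives the time, the measured TCP pose, the force and the opening at its end, in the units of the state.
- sensors.read_state(): the state, without advancing time (a new reading comes with each control period).
- cams.capture(name): name is "side" or "top"; returns the picture (384x512x3 uint8, red, green, blue); there is no depth.
- cams.camera_params(name): a dict with "fx", "fy", "cx", "cy" (pixels), "view" (4x4, takes a point from world to camera coordinates). Camera axes: x right, y up, looking along -z (the intrinsics and any distortion apply to the point x, -y, -z); pixel columns grow to the right and rows downward; lengths in mm; the calibration is good to about 2 mm. A picture is of the moment at which its call begins. camera_params takes no time and is no camera call.
- ctrl.job_done(): hands the job in, once; it reports no verdict.
The state is a dict: "t": time; "joint_positions": joint angles; "qd": joint speeds; "effort": joint torques, N m; "ee_pos": TCP position; "orientation": TCP orientation; "contact_force": force on the tool from outside, world axes, zero at the start; "torque": the same for the moment, N m; "gripper_width": finger opening in mm.
Only numpy, scipy, OpenCV 4.12 (cv2) and the standard library are available. Lean on these libraries where they do the work, as an engineer would, in place of code of your own. Each camera call takes 0.05 s, during which the arm holds its last target.

TASK

Grade the tomatoes for even roasting: carry the loaded scoop by its wooden handle bar and gently tip all four tomatoes over the low sill into the hopper of the wooden grader, where the spring-up gate must hold them all. Then stand the empty scoop upright on the worktop, gently press the gate's black tab down and keep it down until every tomato has run down the rails and dropped into the bin for its size, and let the gate come back up. Do not pinch the ripe tomatoes, and do not push the other things on the worktop about.

Things in the scene. Friction and masses are not known exactly. Their poses are not given: they have to be found in the camera images.
- grader: Wooden grader fixed to the worktop, 478 mm long (its y), 130 deep, 290 high. Origin: on its underside, below the centre line of the channel; z up, +y runs down its 12 degree slope, +x away from its front (sill, tab and open bins are on the -x side). From y = -244 to -53 mm the hopper, gate at -53, then from -17 two steel rails with clear gap 34, 46 (from y 65), 60 mm (from 145); a tomato drops where the gap exceeds its diameter.
- hopper (a point): Middle of the hopper trough on the bottom line of its V floor, which slopes 12 degrees down to the gate (frame parallel to the grader's). Inside: x within 34 mm, y from -95 to +95 mm of this point. Its back board rises 63 mm above the front sill; the sill is 35 mm above the bottom line of the V.
- sill (a point): Top of the hopper's low front wall (8 mm thick, top sloping 12 degrees down towards the grader's +y) at the best place to tip the scoop over it. The trough begins 4 mm behind this point (grader's +x); the back board stands 72 mm behind it.
- bin_small (a point): Floor centre of the bin for small tomatoes (under the 34 mm gap); inside 78 mm along y and 112 mm along x, frame parallel to the grader's.
- bin_medium (a point): Floor centre of the bin for medium tomatoes (under the 46 mm gap); inside 72 mm along y, same frame.
- bin_large (a point): Floor centre of the bin for large tomatoes (under the 60 mm gap); inside 75 mm along y, same frame.
- gate (a joint): Drop gate across the hopper's outlet: 0 = up (shut, springs back by itself), about 0.040 m = open, 0.055 m = bottom stop. Moves straight down; spring force 3.3 N at the start, 6.2 N at 40 mm, 7.3 N at the bottom stop. Tomatoes start to pass when it is pressed down about 35 mm, freely above 40 mm.
- gate_tab (a point): Centre of the top of the gate's black tab, a flat 34 x 34 mm plate on the front outside of the grader; press straight down. Its inner edge is 6 mm from the side board, whose top is 18 mm below the raised tab's.
- scoop_grip (a point): Centre of the scoop's wooden handle bar: 119 mm long (y), 14 thick (x, grip it across this), 26 high, 94 mm above the scoop's underside; x points to the pouring lip, z up. The steel scoop (300 g) is 145 mm long, 127 wide, walls up to 42 high. Its floor turns up 6 degrees to the lip: tomatoes stay in until it is tipped forward more than about 7 degrees; 25 degrees empties it.
- scoop_lip (a point): Middle of the scoop's pouring edge, about on the underside of its lip: 76 mm in +x from the handle bar's centre and 91 mm below it. The lip is 112 mm wide.
- scoop: The scoop; origin at the centre of its underside below the handle bar, z up, x towards the lip; height 0 when it stands on the worktop.
- tomato_small_1: Small ripe tomato, a red ball 30 mm across with a green calyx; origin at its centre. Starts in the scoop.
- tomato_small_2: Small ripe tomato, a red ball 30 mm across with a green calyx; origin at its centre. Starts in the scoop.
- tomato_medium: Medium ripe tomato, a red ball 42 mm across with a green calyx; origin at its centre. Starts in the scoop.
- tomato_large: Large ripe tomato, a red ball 54 mm across with a green calyx; origin at its centre. Starts in the scoop.
- salt_shaker: Loose salt shaker, 44 x 44 x 90 mm, origin under its centre; bystander.
- worktop_jar: Loose glass jar with a grey lid, 65 x 65 x 100 mm, origin under its centre; bystander.

How it is judged (in metres and radians):
On the way, in this order (a step that is already met when the one before it is completed fails the run):
1. all four tomatoes lie in the hopper behind the shut gate (x of tomato_small_1 in the frame of hopper between -0.036 and 0.036 m and y of tomato_small_1 in the frame of hopper between -0.1 and 0.1 m and z of tomato_small_1 in the frame of hopper between -0.01 and 0.09 m and x of tomato_small_2 in the frame of hopper between -0.036 and 0.036 m and y of tomato_small_2 in the frame of hopper between -0.1 and 0.1 m and z of tomato_small_2 in the frame of hopper between -0.01 and 0.09 m and x of tomato_medium in the frame of hopper between -0.036 and 0.036 m and y of tomato_medium in the frame of hopper between -0.1 and 0.1 m and z of tomato_medium in the frame of hopper between -0.01 and 0.09 m and x of tomato_large in the frame of hopper between -0.036 and 0.036 m and y of tomato_large in the frame of hopper between -0.1 and 0.1 m and z of tomato_large in the frame of hopper between -0.01 and 0.09 m and value of joint gate below 0.006 m), for 0.2 s.
2. the scoop stands upright on the worktop, let go, and the gate is still up (value of joint gate below 0.006 m and height (world z) of scoop below 0.008 m and angle between scoop's own z axis and vertical below 0.08 rad and contact force between the fingers and scoop below 0.2 N), for 0.2 s.
At the end, for the whole second after the job is handed in: Both small tomatoes lie still (under 0.05 m/s) in the small bin, the medium one in the medium bin, the large one in the large bin; the scoop stands still and upright on the worktop (underside within 8 mm of it, tilt under 0.08 rad); the gate is back up (within 5 mm) (x of tomato_small_1 in the frame of bin_small between -0.07 and 0.065 m and y of tomato_small_1 in the frame of bin_small between -0.04 and 0.04 m and z of tomato_small_1 in the frame of bin_small between 0 and 0.05 m and linear speed of each of tomato_small_1, tomato_small_2, tomato_medium, tomato_large below 0.05 m/s and x of tomato_small_2 in the frame of bin_small between -0.07 and 0.065 m and y of tomato_small_2 in the frame of bin_small between -0.04 and 0.04 m and z of tomato_small_2 in the frame of bin_small between 0 and 0.05 m and x of tomato_medium in the frame of bin_medium between -0.07 and 0.065 m and y of tomato_medium in the frame of bin_medium between -0.04 and 0.04 m and z of tomato_medium in the frame of bin_medium between 0 and 0.05 m and x of tomato_large in the frame of bin_large between -0.07 and 0.065 m and y of tomato_large in the frame of bin_large between -0.04 and 0.04 m and z of tomato_large in the frame of bin_large between 0 and 0.05 m and height (world z) of scoop below 0.008 m and angle between scoop's own z axis and vertical below 0.08 rad and linear speed of scoop below 0.02 m/s and value of joint gate below 0.005 m); the robot touches nothing.
It fails at once if a tomato is pinched or pressed by the fingers with more than 10 N (contact force between the fingers and tomato_small_1 above 10 N or contact force between the fingers and tomato_small_2 above 10 N or contact force between the fingers and tomato_medium above 10 N or contact force between the fingers and tomato_large above 10 N).
It fails at once if the gate tab is pressed with more than 30 N (contact force between the fingers and gate above 30 N).
It fails at once if the scoop is pressed against the grader with more than 30 N (contact force between scoop and grader above 30 N).
It fails at once if a loose bystander (salt shaker, glass jar) is moved more than 40 mm (distance of any of salt_shaker, worktop_jar from where it was at the start of the episode above 0.04 m).
It also fails if it takes over 69 s, if anything falls off the work surface, if the arm or the gripper's body presses on something with over 40 N, if the wrist force passes 120 N, or if a joint passes its speed limit or range.

## Working session

There is one attempt and no reset: what is moved stays moved. The work goes in short steps, Python scripts to look and compute and a tool call to move; the robot and the scene stay as the last step left them, time stands still between calls to the robot, and variables do not carry over. Pictures are saved under pics/ and viewed, and the job is handed in when it is done.

Besides the shell and the picture viewer there is one more tool, called after "Emit:" as name(argument=value, ...) on one line, values as JSON. play_rows: Moves the arm, as the interface text tells. Its arguments: {"type":"object","properties":{"commands":{"type":"string"},"newtons":{"type":"number"}},"required":["commands"]}

```bash
ls; mkdir -p pics
python3 - <<'E'
from station import sensors,cams,ctrl
import cv2,numpy as np
np.set_printoptions(precision=4,suppress=True)
for n in("side","top"):
    im=cams.capture(n); cv2.imwrite(f"pics/{n}0.png",cv2.resize(im[...,::-1],(800,600),interpolation=cv2.INTER_CUBIC)); cv2.imwrite(f"raw_{n}0.png",im[...,::-1])
    print(n,cams.camera_params(n))
print(sensors.read_state(),ctrl.finger_overhang)
E
```

```text
pics
side {'fx': 348.7648581803541, 'fy': 348.7648581803541, 'cx': 253.02575748066232, 'cy': 192.27096177043424, 'view': array([[  -0.9629,   -0.2698,   -0.0025,  521.7641],
       [   0.122 ,   -0.4437,    0.8878, -180.7659],
       [  -0.2407,    0.8546,    0.4602, -810.8528],
       [   0.    ,    0.    ,    0.    ,    1.    ]])}
top {'fx': 466.8387196784099, 'fy': 466.8387196784099, 'cx': 258.31946862038546, 'cy': 195.4774244129294, 'view': array([[    0.0168,    -0.9996,    -0.0209,    41.7365],
       [    0.9964,     0.015 ,     0.0835,  -552.9871],
       [   -0.0831,    -0.0222,     0.9963, -1309.0282],
       [    0.    ,     0.    ,     0.    ,     1.    ]])}
{'t': 0.1, 'joint_positions': array([ 93.6608,   2.3351,   4.808 ,  -0.0234, -92.5607, -19.1195]), 'qd': array([0.0908, 0.0106, 0.1072, 0.0541, 0.0212, 0.0251]), 'effort': array([ -0.0056, -36.9346,  34.8281,   6.9518,  -0.0046,  -0.    ]), 'ee_pos': array([159.7835, 578.0675, 252.379 ]), 'orientation': array([[ 0.9638, -0.2665, -0.0003],
       [-0.2665, -0.9638, -0.0016],
       [ 0.0001,  0.0016, -1.    ]]), 'contact_force': array([ 0.1635, -0.7113,  0.8182]), 'torque': array([-0.0113, -0.05  , -0.0119]), 'gripper_width': 85.15860666234055} 22.0
```

View pics/side0.png

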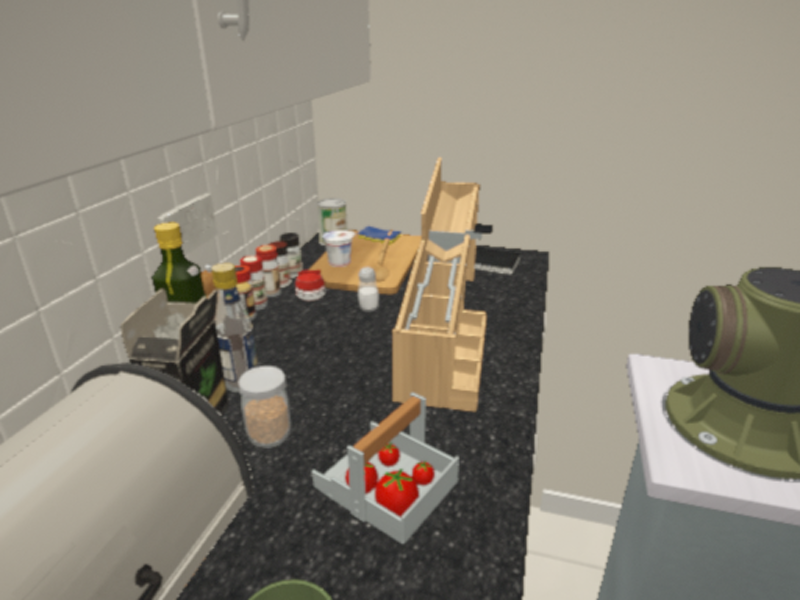

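View pics/top0.png

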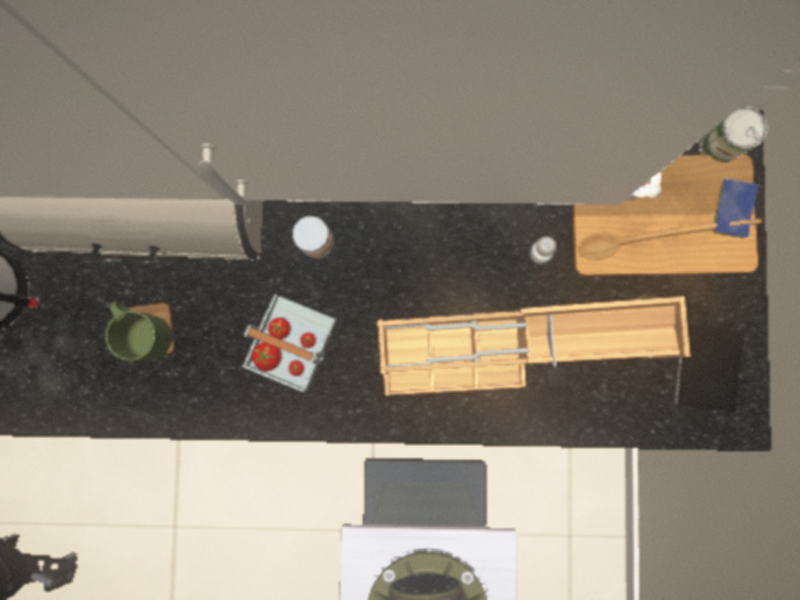

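```bash
cat > h.py <<'E'
from station import sensors,cams,ctrl
import cv2,numpy as np
from scipy.optimize import least_squares
np.set_printoptions(precision=4,suppress=True)
def snap(n,tag):
    im=cams.capture(n)[...,::-1].copy(); cv2.imwrite(f"raw_{n}{tag}.png",im); return im
def crop(n,tag,x0,y0,w,h,s,out):
    im=cv2.imread(f"raw_{n}{tag}.png")[y0:y0+h,x0:x0+w]
    im=cv2.resize(im,None,fx=s,fy=s,interpolation=cv2.INTER_CUBIC)
    for i in range(0,w,10):
        cv2.line(im,(i*s,0),(i*s,6 if (x0+i)%50 else 14),(255,255,0),1)
        if (x0+i)%20==0: cv2.putText(im,str(x0+i),(i*s,24),0,.4,(255,255,0),1)
    for i in range(0,h,10):
        cv2.line(im,(0,i*s),(6,i*s),(255,255,0),1)
        if (y0+i)%20==0: cv2.putText(im,str(y0+i),(8,i*s+4),0,.4,(255,255,0),1)
    cv2.imwrite(f"pics/{out}.png",im)
def proj(n,P):
    c=cams.camera_params(n);V=c["view"];P=np.atleast_2d(P)
    q=P@V[:3,:3].T+V[:3,3]
    return np.c_[c["cx"]+c["fx"]*q[:,0]/-q[:,2],c["cy"]+c["fy"]*q[:,1]/q[:,2]]
def ray(n,u,v):
    c=cams.camera_params(n);R=c["view"][:3,:3];t=c["view"][:3,3]
    d=np.array([(u-c["cx"])/c["fx"],-(v-c["cy"])/c["fy"],-1.]);return -R.T@t,R.T@d
def atz(n,u,v,z):
    o,d=ray(n,u,v);return o+d*(z-o[2])/d[2]
def tri(a,b):
    (o1,d1),(o2,d2)=ray("side",*a),ray("top",*b)
    A=np.c_[d1,-d2];s=np.linalg.lstsq(A,o2-o1,rcond=None)[0]
    p,q=o1+d1*s[0],o2+d2*s[1];return (p+q)/2,np.linalg.norm(p-q)
E
python3 - <<'E'
from h import *
crop("top",0,145,175,80,80,9,"t_scoop")
crop("top",0,235,175,110,85,7,"t_gr1")
crop("top",0,330,175,120,85,6,"t_gr2")
crop("side",0,190,240,110,110,6,"s_scoop")
crop("side",0,245,95,80,100,6,"s_gr")
crop("side",0,245,160,80,110,5,"s_gr2")
E
```

```text
(no output)
```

View pics/t_scoop.png

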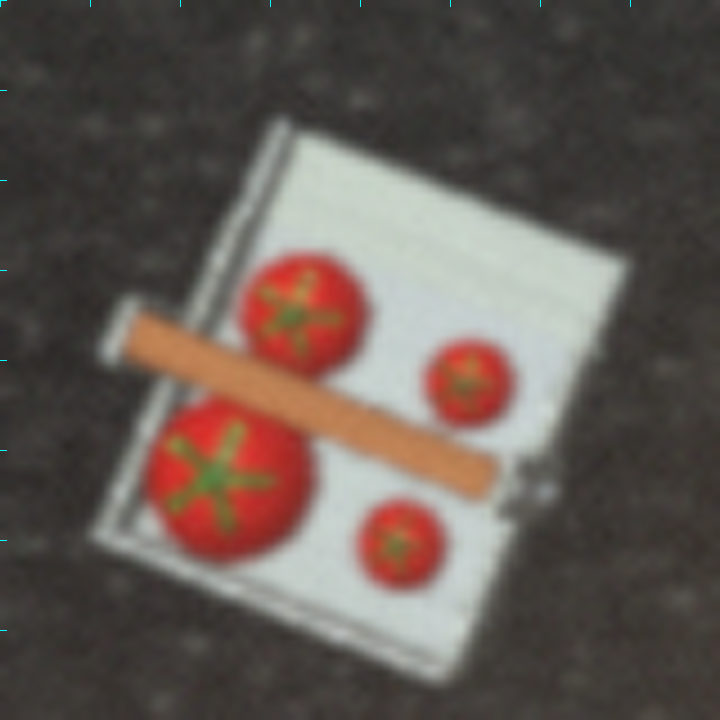

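View pics/t_gr1.png

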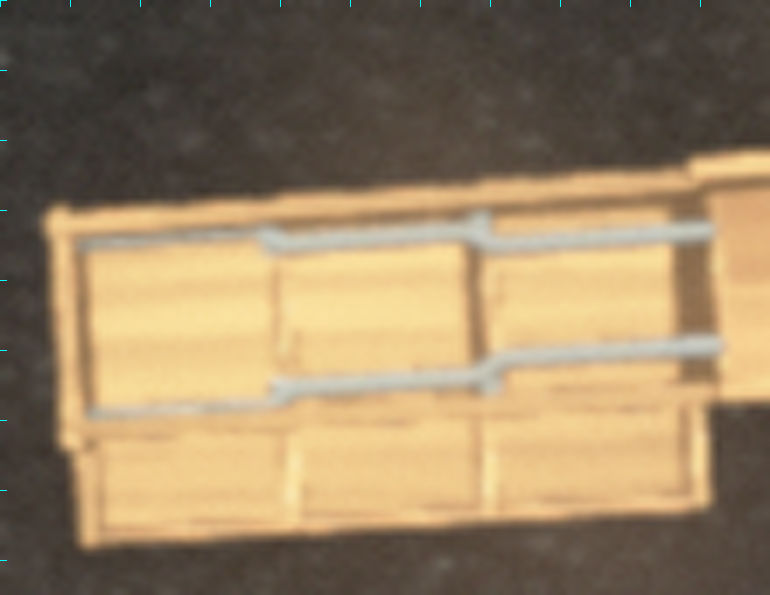

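View pics/t_gr2.png

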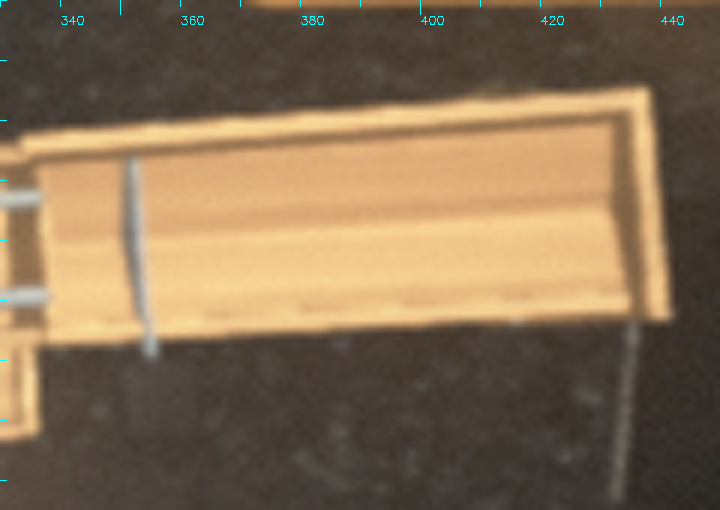

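View pics/s_scoop.png

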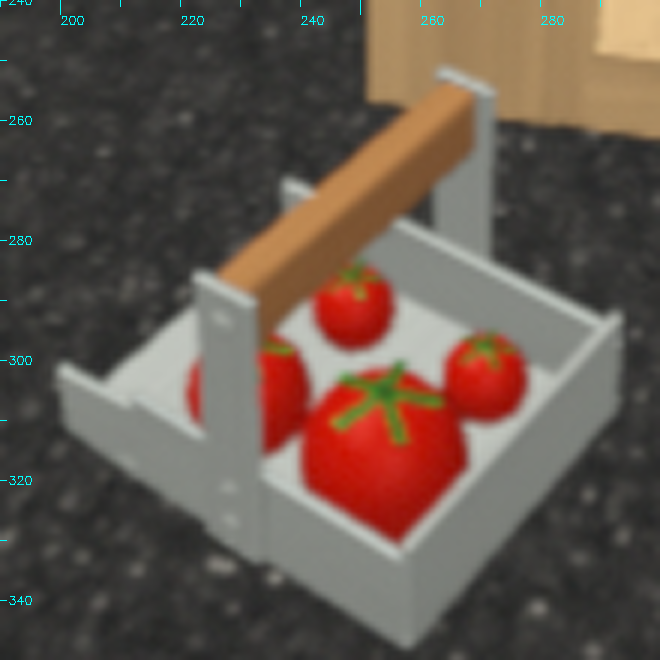

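View pics/s_gr.png

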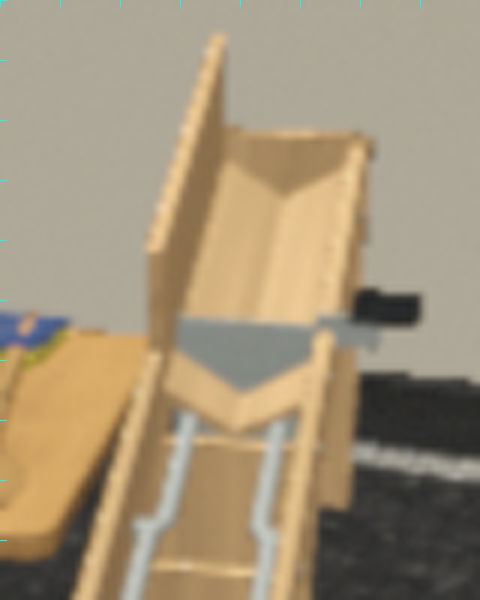

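View pics/s_gr2.png

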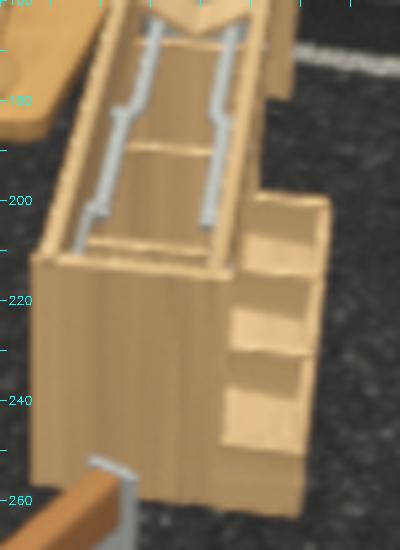

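Run:
```python
from h import *
for n in("side","top"): print(n,ray(n,0,0)[0])
P={"bb_far":((281.7,101),(438,190)),"bb_near":((270.3,136.3),(333.7,197.5)),"sill_far":((306.3,118),(441.3,228)),
"end_back":((251.6,211),(241.9,205.3)),"end_front":((291.4,214.4),(245,237.9)),"binfront":((302,249),(247.1,252.9))}
for k,(a,b) in P.items(): print(k,*tri(a,b))
print("foot",atz("side",251.6,257,0),atz("side",305,263,0))
a=atz("top",159.7,212.6,107);b=atz("top",198.9,228.3,107);print("bar",a,b,(a+b)/2,np.linalg.norm(a-b),np.degrees(np.arctan2(*(a-b)[1::-1])))
# scoop back bottom corner side (258,348): 
print("scoop back corner",atz("side",258,347.5,0))
print("lip corners",atz("top",178,190,10),atz("top",215,204,10))
print("jar",atz("top",200,151,100),"salt",atz("top",348,159,85))
print("barside",proj("side",[a,b]))
for z in (190,200,210): print("tab",z,atz("side",309.7,145,z))
```

```text
side [329.3132 753.5075 534.9539]
top [ 441.4811   20.9756 1351.2017]
bb_far [ 548.7517 -366.9832  277.5805] 2.250929850609903
bb_near [ 531.4699 -134.8007  234.3117] 2.1596841018694435
sill_far [ 465.9929 -393.6061  220.5605] 3.6214936807690243
end_back [518.0975  91.1303 129.5795] 2.4651554159802407
end_front [430.483   80.8966 128.8054] 2.775966500792322
binfront [394.5497  79.5103  38.5446] 10.17491319563388
foot [519.3167  93.4298   0.    ] [389.8026  81.4444   0.    ]
bar [495.2879 312.1147 107.    ] [455.0867 205.6695 107.    ] [475.1873 258.8921 107.    ] 113.78357332468705 69.30992768114172
scoop back corner [437.2839 340.1577   0.    ]
lip corners [565.797  283.8206  10.    ] [526.8304 175.4168  10.    ]
jar [664.8222 209.4694 100.    ] salt [ 650.7052 -193.9299   85.    ]
barside [[230.5139 285.3218]
 [266.9651 253.2146]]
tab 190 [ 431.4378 -218.2712  190.    ]
tab 200 [ 428.4772 -190.0999  200.    ]
tab 210 [ 425.5167 -161.9286  210.    ]
```

Run:
```python
from h import *
T=np.tan(np.radians(12))
# p: gx gy yaw xa xb zb(backboard z at -244) zs(sill z at-148.5) zv(V z at -148.5) zr(rail z at -17) ye(bb near y)
def pts(p):
    gx,gy,yw,xa,xb,zb,zs,zv,zr,yn=p
    V=lambda y:zv-(y+148.5)*T
    S=lambda y:zs-(y+148.5)*T
    B=lambda y:zb-(y+244)*T
    R=lambda y:zr-(y+17)*T
    L=[("side",(xb,234,0),(251.6,257)),("side",(xa,234,0),(305,263)),
    ("side",(xb,-244,B(-244)),(281.7,101)),("top",(xb,-244,B(-244)),(438,190)),
    ("side",(xb,yn,B(yn)),(270.3,136.3)),("top",(xb,yn,B(yn)),(333.7,197.5)),
    ("side",(-42,-244,S(-244)),(306.3,118)),("top",(-42,-244,S(-244)),(441.3,228)),
    ("top",(0,-17,R(-17)),(337.1,216.1)),("top",(0,65,R(65)),(303.3,218.3)),("top",(0,145,R(145)),(274.3,219.9)),
    ("top",(0,-240,V(-240)),(432,209.7)),("top",(0,-17,V(-17)),(337.5,215)),("side",(0,-240,V(-240)),(292.5,127)),("side",(0,-17,V(-17)),(284.5,166.7))]
    return L
def w(p,P):
    c,s=np.cos(p[2]),np.sin(p[2]);return [p[0]+c*P[0]-s*P[1],p[1]+s*P[0]+c*P[1],P[2]]
def f(p):
    r=np.array([proj(n,w(p,P))[0]-q for n,P,q in pts(p)]).ravel()
    return np.r_[r,(p[8]-160)/20,(p[5]-290)/10,(p[6]-207)/10,(p[6]-p[7]-35)/2]
s=least_squares(f,[480,-140,.08,-88,42,290,207,172,160,-17],loss="soft_l1")
p=s.x;print(p)
for (n,P,q),r in zip(pts(p),f(p)[:30].reshape(-1,2)):print(n,np.round(P),r)
np.save("gr.npy",p)
zs,zv=p[6],p[7]
print("hopper",w(p,(0,-148.5,zv)),"sill",w(p,(-38,-148.5,zs)))
for z in(195,200,205,210):
  t=w(p,(-42-6-17,-53,z));print("tab",t,proj("side",t),proj("top",t))
```

```text
Traceback (most recent call last):
  File "h.py", line 18, in proj
    c=cams.camera_params(n);V=c["view"];P=np.atleast_2d(P)
ValueError: time passes only in moves, steps and waits
```

```bash
python3 - <<'E'
from station import cams
import pickle
pickle.dump({n:cams.camera_params(n) for n in("side","top")},open("cam.pkl","wb"))
E
sed -i 's/cams.camera_params(n)/CP[n]/; s/^np.set_print/import pickle\nCP=pickle.load(open("cam.pkl","rb"))\nnp.set_print/' h.py
cat > fit.py <<'E'
from h import *
T=np.tan(np.radians(12))
def pts(p):
    gx,gy,yw,xa,xb,zb,zs,zv,zr,yn=p
    V=lambda y:zv-(y+148.5)*T
    S=lambda y:zs-(y+148.5)*T
    B=lambda y:zb-(y+244)*T
    R=lambda y:zr-(y+17)*T
    L=[("side",(xb,234,0),(251.6,257)),("side",(xa,234,0),(305,263)),
    ("side",(xb,-244,B(-244)),(281.7,101)),("top",(xb,-244,B(-244)),(438,190)),
    ("side",(xb,yn,B(yn)),(270.3,136.3)),("top",(xb,yn,B(yn)),(333.7,197.5)),
    ("side",(-42,-244,S(-244)),(306.3,118)),("top",(-42,-244,S(-244)),(441.3,228)),
    ("top",(0,-17,R(-17)),(337.1,216.1)),("top",(0,65,R(65)),(303.3,218.3)),("top",(0,145,R(145)),(274.3,219.9)),
    ("top",(0,-240,V(-240)),(432,209.7)),("top",(0,-17,V(-17)),(337.5,215)),("side",(0,-240,V(-240)),(292.5,127)),("side",(0,-17,V(-17)),(284.5,166.7))]
    return L
def w(p,P):
    c,s=np.cos(p[2]),np.sin(p[2]);return np.array([p[0]+c*P[0]-s*P[1],p[1]+s*P[0]+c*P[1],P[2]])
def f(p):
    r=np.array([proj(n,w(p,P))[0]-q for n,P,q in pts(p)]).ravel()
    return np.r_[r,(p[8]-160)/20,(p[5]-290)/10,(p[6]-207)/10,(p[6]-p[7]-35)/2]
if __name__=="__main__":
    s=least_squares(f,[480,-140,.08,-88,42,290,207,172,160,-17],loss="soft_l1")
    p=s.x;print(p)
    for (n,P,q),r in zip(pts(p),f(p)[:30].reshape(-1,2)):print(n,np.round(P),r)
    np.save("gr.npy",p)
    zs,zv=p[6],p[7]
    print("hopper",w(p,(0,-148.5,zv)),"sill",w(p,(-38,-148.5,zs)))
    for z in(195,200,205,210):
      t=w(p,(-42-6-17,-53,z));print("tab",t,proj("side",t),proj("top",t))
E
python3 fit.py
```

```text
[ 491.3464 -140.2214    0.0703  -85.8888   42.0494  277.5365  204.8966
  170.0532  137.2628    0.0417]
side [ 42. 234.   0.] [0.6607 0.8379]
side [-86. 234.   0.] [-0.1069  1.525 ]
side [  42. -244.  278.] [-0.0122 -0.9546]
top [  42. -244.  278.] [ 6.0945 -0.153 ]
side [ 42.   0. 226.] [-0.9059  2.6898]
top [ 42.   0. 226.] [ 0.5971 -0.0133]
side [ -42. -244.  225.] [ 0.1746 -0.834 ]
top [ -42. -244.  225.] [-2.3745 -1.0778]
top [  0. -17. 137.] [ 0.0503 -0.1216]
top [  0.  65. 120.] [ 1.6773 -0.3675]
top [  0. 145. 103.] [ 0.2193 -0.1176]
top [   0. -240.  190.] [-1.427   0.5441]
top [  0. -17. 142.] [-0.0734  0.9039]
side [   0. -240.  190.] [0.5658 0.3301]
side [  0. -17. 142.] [-0.1927 -0.7099]
hopper [ 501.7726 -288.3549  170.0532] sill [ 463.8664 -291.0229  204.8966]
tab [ 430.2279 -197.6543  195.    ] [[309.3047 145.7433]] [[357.0877 240.69  ]]
tab [ 430.2279 -197.6543  200.    ] [[309.4308 144.0734]] [[357.4762 240.7167]]
tab [ 430.2279 -197.6543  205.    ] [[309.5576 142.3958]] [[357.8681 240.7435]]
tab [ 430.2279 -197.6543  210.    ] [[309.6849 140.7104]] [[358.2634 240.7706]]
```

```bash
sed -i 's/zr,yn=p/zr,yn,yf=p/; s/(xb,-244,B(-244))/(xb,yf,B(yf))/g; s/160,-17\]/160,-17,-230]/' fit.py; python3 fit.py
```

```text
[ 491.7589 -141.9139    0.0687  -86.4581   41.5099  285.0646  204.0586
  169.1425  126.1255    3.5166 -226.54  ]
side [ 42. 234.   0.] [0.7625 0.3851]
side [-86. 234.   0.] [-0.095  1.101]
side [  42. -227.  281.] [-0.4185 -1.0654]
top [  42. -227.  281.] [-0.1531  0.3263]
side [ 42.   4. 232.] [-0.8707  0.5005]
top [ 42.   4. 232.] [ 0.2968 -0.0986]
side [ -42. -244.  224.] [ 0.2175 -0.7143]
top [ -42. -244.  224.] [-1.8049 -1.0737]
top [  0. -17. 126.] [ 0.0732 -0.0898]
top [  0.  65. 109.] [ 1.9848 -0.4015]
top [  0. 145.  92.] [ 0.7885 -0.2134]
top [   0. -240.  189.] [-0.8549  0.5572]
top [  0. -17. 141.] [0.5331 0.7789]
side [   0. -240.  189.] [0.6277 0.4474]
side [  0. -17. 141.] [-0.2235 -0.6551]
hopper [ 501.9557 -290.0634  169.1425] sill [ 464.0454 -292.6727  204.0586]
tab [ 430.5516 -199.2521  195.    ] [[309.2649 145.5484]] [[357.7412 240.5688]]
tab [ 430.5516 -199.2521  200.    ] [[309.3908 143.8805]] [[358.1326 240.5949]]
tab [ 430.5516 -199.2521  205.    ] [[309.5173 142.2049]] [[358.5273 240.6212]]
tab [ 430.5516 -199.2521  210.    ] [[309.6444 140.5215]] [[358.9256 240.6478]]
```

```bash
cat > plan.py <<'E'
from h import *
from scipy.spatial.transform import Rotation as Ro
def Rt(yaw_y,tip=0,roll=0):
    # tool pointing down, tool y along -scoop x where scoop yaw=yaw_y deg; tip = forward tip of scoop (deg); roll about scoop x
    S=Ro.from_euler("ZYX",[yaw_y,tip,roll],degrees=True).as_matrix() # scoop axes; +rot about y lowers +x
    return S@np.array([[0,-1,0],[-1,0,0],[0,0,-1.]])  # tool x=-scoop y, y=-scoop x, z=-z
def plan(tp,tR,N=None,grip=1.0,vmax=36,amax=6.6,show=True):
    s=sensors.read_state();p=np.array(s["ee_pos"],float);R=np.array(s["orientation"])
    tp=np.array(tp,float)
    rv=Ro.from_matrix(R.T@tR).as_rotvec();a=np.degrees(np.linalg.norm(rv));d=np.linalg.norm(tp-p)
    if N is None:N=int(np.ceil(max(d/vmax,a/amax,1)))
    row=[]
    for i in range(N):
        Ri=R@Ro.from_rotvec(rv*i/N).as_matrix()
        row.append(np.r_[Ri.T@(tp-p)/N/1000,rv/N,grip])
    print("d %.1f a %.1f N %d"%(d,a,N))
    for i in range(0,N,12):print("; ".join(" ".join("%.4g"%round(x,4) for x in r) for r in row[i:i+12]))
def st():
    s=sensors.read_state();print(s["t"],s["ee_pos"],s["gripper_width"],s["contact_force"],s["joint_positions"]);print(s["orientation"])
E
python3 - <<'E'
from plan import *
plan([475.2,258.5,190],Rt(-20.5))
E
```

```text
d 453.3 a 95.0 N 15
0.0259 0.0149 0.0042 0.0001 -0.0001 0.1106 1; 0.0274 0.012 0.0042 0.0001 -0.0001 0.1106 1; 0.0286 0.0089 0.0042 0.0001 -0.0001 0.1106 1; 0.0294 0.0057 0.0042 0.0001 -0.0001 0.1106 1; 0.0298 0.0024 0.0042 0.0001 -0.0001 0.1106 1; 0.0299 -0.0009 0.0042 0.0001 -0.0001 0.1106 1; 0.0296 -0.0042 0.0042 0.0001 -0.0001 0.1106 1; 0.029 -0.0075 0.0042 0.0001 -0.0001 0.1106 1; 0.028 -0.0106 0.0042 0.0001 -0.0001 0.1106 1; 0.0266 -0.0136 0.0042 0.0001 -0.0001 0.1106 1; 0.025 -0.0165 0.0042 0.0001 -0.0001 0.1106 1; 0.023 -0.0192 0.0042 0.0001 -0.0001 0.1106 1
0.0207 -0.0216 0.0042 0.0001 -0.0001 0.1106 1; 0.0182 -0.0237 0.0042 0.0001 -0.0001 0.1106 1; 0.0155 -0.0256 0.0042 0.0001 -0.0001 0.1106 1
```

Emit:
play_rows(commands="0.026 0.015 0.004 0 0 0.11 1; 0.027 0.012 0.004 0 0 0.11 1; 0.029 0.009 0.004 0 0 0.11 1; 0.029 0.006 0.004 0 0 0.11 1; 0.03 0.002 0.004 0 0 0.11 1; 0.03 -0.001 0.004 0 0 0.11 1; 0.03 -0.004 0.004 0 0 0.11 1; 0.029 -0.008 0.004 0 0 0.11 1; 0.028 -0.011 0.004 0 0 0.11 1; 0.027 -0.014 0.004 0 0 0.11 1; 0.025 -0.017 0.004 0 0 0.11 1; 0.023 -0.019 0.004 0 0 0.11 1")

```text
t: 1.1
ee_pos: [413.0, 306.9, 196.5]
orientation: [[-0.07, -0.998, -0.005], [-0.997, 0.07, -0.009], [0.01, 0.005, -1.0]]
contact_force: [0.4, 0.8, 0.3]
gripper_width: 85.5
```

Run:
```python
from plan import *
st()
plan([475.2,258.5,180],Rt(-20.5))
```

```text
1.1 [413.0366 306.9437 196.5302] 85.47207335417534 [0.4286 0.8176 0.3317] [ 59.0798 -10.3338 -13.0439   0.0205 -87.9061 -63.1108]
[[-0.0703 -0.9975 -0.0052]
 [-0.9975  0.0703 -0.0094]
 [ 0.0098  0.0045 -0.9999]]
d 80.5 a 16.5 N 3
0.0146 -0.0218 0.0056 0.001 -0.0034 0.0958 1; 0.0125 -0.0231 0.0055 0.001 -0.0034 0.0958 1; 0.0102 -0.0242 0.0055 0.001 -0.0034 0.0958 1
```

Emit:
play_rows(commands="0.015 -0.022 0.0055 0.001 -0.003 0.096 1; 0.0125 -0.023 0.0055 0.001 -0.003 0.096 1; 0.01 -0.024 0.0055 0.001 -0.003 0.096 1; 0 0 0 0 0 0 1")

```text
t: 1.43
ee_pos: [478.7, 250.7, 177.1]
orientation: [[-0.374, -0.927, -0.003], [-0.927, 0.374, -0.003], [0.004, 0.001, -1.0]]
contact_force: [-0.5, 0.1, -1.1]
gripper_width: 85.4
```

Run:
```python
from plan import *
st()
plan([475.2,258.5,140],Rt(-20.5))
for n,c in(("top",(130,160,110,90)),("side",(180,190,130,130))):
    snap(n,1);crop(n,1,*c,6,n+"1")
```

```text
1.4333 [478.7231 250.6648 177.1008] 85.36836235215434 [-0.4819  0.1096 -1.0509] [ 48.9604  -6.3855 -11.5276  -0.0003 -85.0907 -70.9366]
[[-0.3742 -0.9273 -0.0027]
 [-0.9273  0.3742 -0.0031]
 [ 0.0038  0.0013 -1.    ]]
d 38.1 a 1.5 N 2
-0.003 0.0031 0.0185 0.0007 -0.0019 -0.0129 1; -0.003 0.003 0.0185 0.0007 -0.0019 -0.0129 1
```

View pics/top1.png

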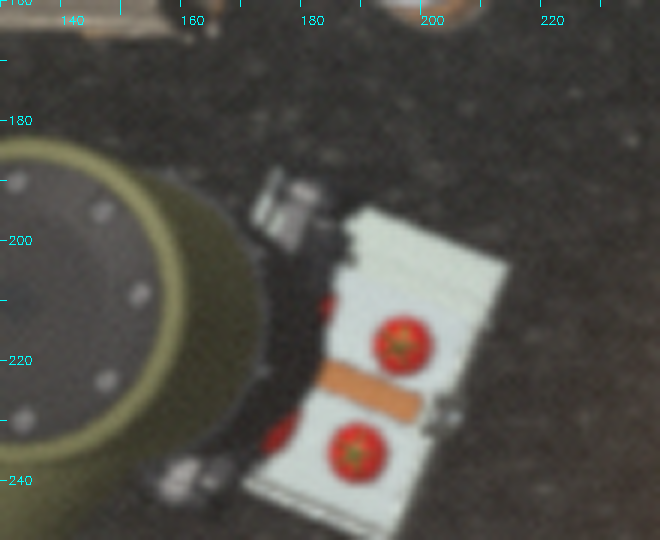

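View pics/side1.png

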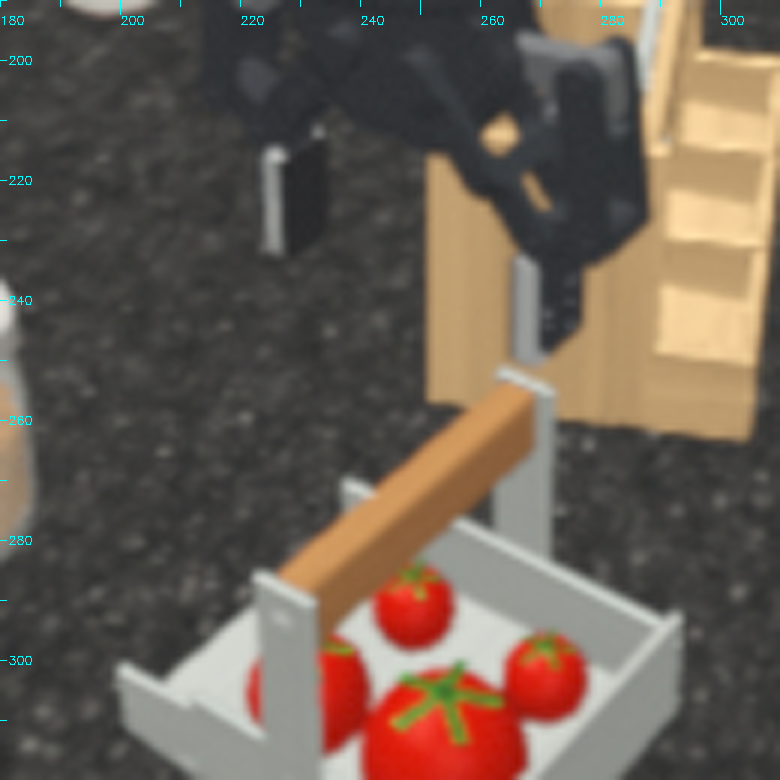

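Emit:
play_rows(commands="-0.003 0.003 0.0185 0 -0.001 -0.013 1; -0.003 0.003 0.0185 0 -0.001 -0.013 1; 0 0 0.02 0 0 0 1; 0 0 0 0 0 0 1")

```text
t: 1.87
ee_pos: [472.6, 263.4, 121.4]
orientation: [[-0.336, -0.942, 0.001], [-0.942, 0.336, 0.004], [-0.004, 0.0, -1.0]]
contact_force: [-1.0, -0.1, -0.9]
gripper_width: 85.5
```

Run:
```python
from plan import *
st()
plan([475.2,258.5,97],Rt(-20.5))
```

```text
1.8667 [472.6386 263.3827 121.4207] 85.50101365922751 [-0.9749 -0.0602 -0.9231] [ 50.3763  -5.454  -16.4862  -0.0756 -78.7665 -69.9655]
[[-0.3355 -0.942   0.0012]
 [-0.942   0.3355  0.0035]
 [-0.0037  0.     -1.    ]]
d 25.0 a 0.9 N 1
0.0038 -0.0041 0.0244 0 0.0037 0.0156 1
```

Emit:
play_rows(commands="0.0015 -0.0015 0.012 0 0.002 0.006 1; 0.001 -0.001 0.01 0 0.001 0.004 1; 0 0 0 0 0 0 1; 0 0 0 0 0 0 1")

```text
t: 2.2
ee_pos: [473.7, 262.1, 100.2]
orientation: [[-0.341, -0.94, 0.002], [-0.94, 0.341, 0.002], [-0.002, -0.002, -1.0]]
contact_force: [-0.9, 0.3, 1.5]
gripper_width: 85.3
```

Run:
```python
from plan import *
st()
plan([475.2,258.5,97],Rt(-20.5))
```

```text
2.2 [473.7106 262.1351 100.2462] 85.25357625484352 [-0.9114  0.2599  1.4594] [ 50.2692  -4.7336 -18.1081   0.0468 -76.4664 -70.2056]
[[-0.3408 -0.9401  0.0024]
 [-0.9401  0.3408  0.0016]
 [-0.0023 -0.0017 -1.    ]]
d 5.1 a 0.6 N 1
0.0029 -0.0026 0.0032 -0.0017 0.0024 0.01 1
```

Emit:
play_rows(commands="0.003 -0.0025 0.003 0 0.002 0.009 1; 0 0 0 0 0 0 1; 0 0 0 0 0 0 0.3; 0 0 0 0 0 0 0.1; 0 0 0 0 0 0 0; 0 0 0 0 0 0 0; 0 0 0 0 0 0 0; 0 0 0 0 0 0 0; 0 0 0 0 0 0 0; 0 0 0 0 0 0 0", newtons=60)

```text
t: 3.03
ee_pos: [476.6, 258.9, 100.6]
orientation: [[-0.35, -0.937, 0.006], [-0.937, 0.35, 0.003], [-0.005, -0.004, -1.0]]
contact_force: [1.2, -1.2, 0.7]
gripper_width: 13.2
```

Run:
```python
from plan import *
st()
for n,c in(("top",(130,160,110,90)),("side",(180,210,130,130))):
    snap(n,2);crop(n,2,*c,6,n+"2")
```

```text
3.0333 [476.607  258.9032 100.6033] 13.177321073990433 [ 1.2232 -1.1522  0.682 ] [ 49.8468  -4.7661 -18.1382   0.1512 -76.2973 -70.3883]
[[-0.3503 -0.9366  0.0057]
 [-0.9366  0.3503  0.0028]
 [-0.0046 -0.0044 -1.    ]]
```

View pics/side2.png

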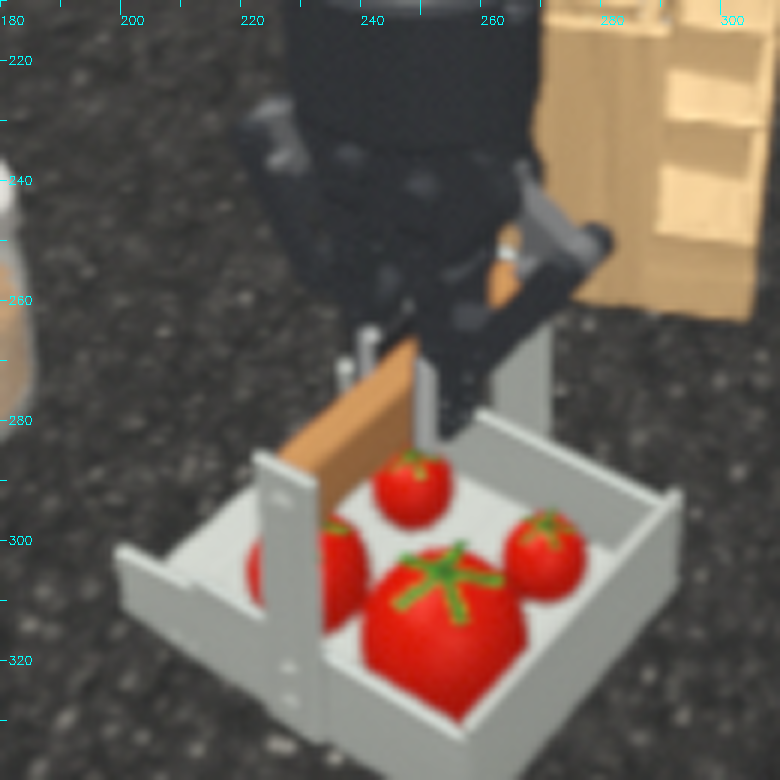

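```bash
cat >> plan.py <<'E'
O=6.6
def pose(B,yaw,tip=0,roll=0):
    R=Rt(yaw,tip,roll);return np.array(B,float)-O*R[:,2],R
def bar():
    s=sensors.read_state();R=np.array(s["orientation"]);B=np.array(s["ee_pos"])+O*R[:,2]
    S=R@np.array([[0,-1,0],[-1,0,0],[0,0,-1.]]);e=Ro.from_matrix(S).as_euler("ZYX",degrees=True)
    lip=B+S@[76,0,-91.];print("t %.2f bar"%s["t"],B,"yaw,tip,roll",e,"lip",lip,"F",s["contact_force"],"w %.1f"%s["gripper_width"]);return B,e,lip
def rplan(tp,tR,N,ramp=3,grip=0):
    s=sensors.read_state();p=np.array(s["ee_pos"],float);R=np.array(s["orientation"]);tp=np.array(tp,float)
    wt=np.array([min(i+1,N-i,ramp) for i in range(N)],float);wt/=wt.sum();c=np.r_[0,np.cumsum(wt)]
    rv=Ro.from_matrix(R.T@tR).as_rotvec();rows=[]
    for i in range(N):
        Ri=R@Ro.from_rotvec(rv*c[i]).as_matrix()
        rows.append(np.r_[Ri.T@(tp-p)*wt[i]/1000,rv*wt[i],grip])
    print("d %.1f a %.1f"%(np.linalg.norm(tp-p),np.degrees(np.linalg.norm(rv))))
    for i in range(0,N,12):print("; ".join(" ".join("%.4g"%round(x,4) for x in r) for r in rows[i:i+12]))
E
python3 - <<'E'
from plan import *
B,e,l=bar()
rplan(*pose([475,258.5,220],-20.5,-4),12,4)
E
```

```text
t 3.13 bar [476.6455 258.8641  93.9714] yaw,tip,roll [-20.5082  -0.2488   0.2564] lip [548.3409 232.4813   3.3032] F [ 0.5622 -0.0105  0.8114] w 13.3
d 126.0 a 3.8
0 0 -0.0035 0.0018 0.0001 -0 0; 0 0.0001 -0.007 0.0036 0.0002 -0 0; 0 0.0001 -0.0105 0.0055 0.0004 -0 0; 0 -0 -0.014 0.0073 0.0005 -0 0; 0.0001 -0.0001 -0.014 0.0073 0.0005 -0 0; 0.0001 -0.0002 -0.014 0.0073 0.0005 -0 0; 0.0001 -0.0003 -0.014 0.0073 0.0005 -0 0; 0.0001 -0.0004 -0.014 0.0073 0.0005 -0 0; 0.0001 -0.0005 -0.014 0.0073 0.0005 -0 0; 0.0001 -0.0005 -0.0105 0.0055 0.0004 -0 0; 0 -0.0003 -0.007 0.0036 0.0002 -0 0; 0 -0.0002 -0.0035 0.0018 0.0001 -0 0
```

Emit:
play_rows(commands="0 0 -0.0035 0 0 0 0; 0 0 -0.007 0 0 0 0; 0 0 -0.01 0.007 0 0 0; 0 0 -0.014 0.009 0 0 0; 0 0 -0.014 0.009 0 0 0; 0 0 -0.014 0.009 0 0 0; 0 0 -0.014 0.009 0 0 0; 0 0 -0.014 0.009 0 0 0; 0 0 -0.014 0.007 0 0 0; 0 0 -0.0105 0.005 0 0 0; 0 0 -0.007 0.002 0 0 0; 0 0 -0.0035 0 0 0 0")

```text
t: 4.13
ee_pos: [469.8, 259.4, 237.1]
orientation: [[-0.351, -0.934, 0.069], [-0.936, 0.35, -0.024], [-0.001, -0.073, -0.997]]
contact_force: [0.3, 1.1, -5.3]
gripper_width: 12.9
```

Run:
```python
from plan import *
B,e,l=bar()
snap("side",3);crop("side",3,150,120,160,160,4,"side3")
rplan(*pose([455,240,330],-18,-4),12,4)
```

```text
t 4.13 bar [470.3002 259.2646 230.4838] yaw,tip,roll [-20.5415  -4.1923   0.0794] lip [547.5513 230.4526 145.2832] F [ 0.2979  1.113  -5.2972] w 12.9
d 102.0 a 2.6
0.0006 0 -0.0028 -0.0001 -0 -0.0012 0; 0.0013 0 -0.0055 -0.0002 -0.0001 -0.0025 0; 0.0019 0 -0.0083 -0.0003 -0.0001 -0.0037 0; 0.0026 0.0001 -0.011 -0.0004 -0.0001 -0.0049 0; 0.0026 0.0001 -0.011 -0.0004 -0.0001 -0.0049 0; 0.0026 0.0001 -0.011 -0.0004 -0.0001 -0.0049 0; 0.0026 0.0001 -0.011 -0.0004 -0.0001 -0.0049 0; 0.0026 0.0001 -0.011 -0.0004 -0.0001 -0.0049 0; 0.0026 0.0002 -0.011 -0.0004 -0.0001 -0.0049 0; 0.0019 0.0001 -0.0083 -0.0003 -0.0001 -0.0037 0; 0.0013 0.0001 -0.0055 -0.0002 -0.0001 -0.0025 0; 0.0006 0 -0.0028 -0.0001 -0 -0.0012 0
```

View pics/side3.png

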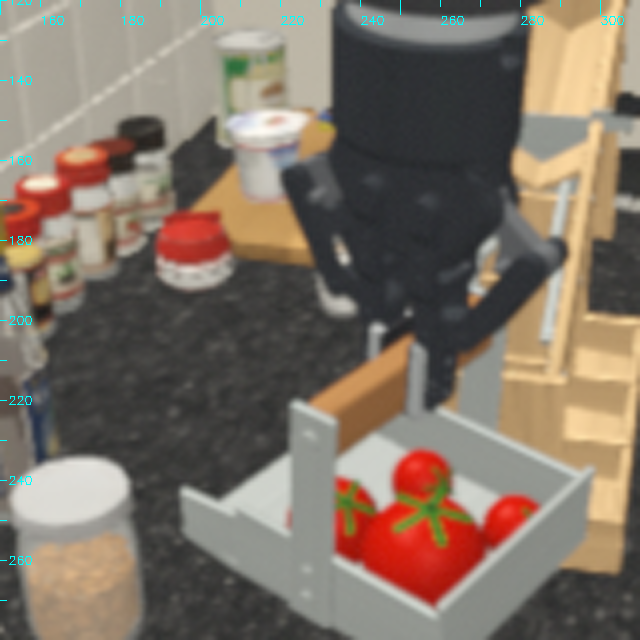

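Emit:
play_rows(commands="0.0005 0 -0.003 0 0 -0.001 0; 0.001 0 -0.0055 0 0 -0.0025 0; 0.002 0 -0.008 0 0 -0.0035 0; 0.0025 0 -0.011 0 0 -0.005 0; 0.0025 0 -0.011 0 0 -0.005 0; 0.0025 0 -0.011 0 0 -0.005 0; 0.0025 0 -0.011 0 0 -0.005 0; 0.0025 0 -0.011 0 0 -0.005 0; 0.0025 0 -0.011 0 0 -0.005 0; 0.002 0 -0.008 0 0 -0.0035 0; 0.001 0 -0.0055 0 0 -0.0025 0; 0.0005 0 -0.003 0 0 -0.001 0")

```text
t: 5.18
ee_pos: [454.3, 238.3, 345.5]
orientation: [[-0.306, -0.95, 0.067], [-0.952, 0.305, -0.026], [0.004, -0.072, -0.997]]
contact_force: [-0.5, -0.4, -5.1]
gripper_width: 13.2
```

Run:
```python
from plan import *
B,e,l=bar()
rplan(*pose([362,-290,332],4,-4),36,6)
```

```text
t 5.18 bar [454.7398 238.1734 338.9181] yaw,tip,roll [-17.7891  -4.1101  -0.2174] lip [533.0248 212.6926 253.5999] F [-0.462  -0.4084 -5.0906] w 13.2
d 536.5 a 21.8
0.0029 -0.0004 0.0001 -0 -0.0002 -0.002 0; 0.0057 -0.0008 0.0002 -0 -0.0003 -0.0041 0; 0.0086 -0.0011 0.0002 -0 -0.0005 -0.0061 0; 0.0114 -0.0014 0.0003 -0 -0.0007 -0.0082 0; 0.0143 -0.0017 0.0004 -0 -0.0008 -0.0102 0; 0.0172 -0.0018 0.0004 -0 -0.001 -0.0122 0; 0.0172 -0.0016 0.0004 -0 -0.001 -0.0122 0; 0.0172 -0.0014 0.0004 -0 -0.001 -0.0122 0; 0.0173 -0.0012 0.0004 -0 -0.001 -0.0122 0; 0.0173 -0.001 0.0003 -0 -0.001 -0.0122 0; 0.0173 -0.0008 0.0003 -0 -0.001 -0.0122 0; 0.0173 -0.0005 0.0003 -0 -0.001 -0.0122 0
0.0173 -0.0003 0.0003 -0 -0.001 -0.0122 0; 0.0173 -0.0001 0.0003 -0 -0.001 -0.0122 0; 0.0173 0.0001 0.0003 -0 -0.001 -0.0122 0; 0.0173 0.0003 0.0002 -0 -0.001 -0.0122 0; 0.0173 0.0005 0.0002 -0 -0.001 -0.0122 0; 0.0173 0.0007 0.0002 -0 -0.001 -0.0122 0; 0.0173 0.0009 0.0002 -0 -0.001 -0.0122 0; 0.0173 0.0011 0.0002 -0 -0.001 -0.0122 0; 0.0173 0.0014 0.0002 -0 -0.001 -0.0122 0; 0.0172 0.0016 0.0001 -0 -0.001 -0.0122 0; 0.0172 0.0018 0.0001 -0 -0.001 -0.0122 0; 0.0172 0.002 0.0001 -0 -0.001 -0.0122 0
0.0172 0.0022 0.0001 -0 -0.001 -0.0122 0; 0.0171 0.0024 0.0001 -0 -0.001 -0.0122 0; 0.0171 0.0026 0.0001 -0 -0.001 -0.0122 0; 0.0171 0.0028 0 -0 -0.001 -0.0122 0; 0.017 0.003 0 -0 -0.001 -0.0122 0; 0.017 0.0032 0 -0 -0.001 -0.0122 0; 0.017 0.0035 -0 -0 -0.001 -0.0122 0; 0.0141 0.0031 -0 -0 -0.0008 -0.0102 0; 0.0113 0.0026 -0 -0 -0.0007 -0.0082 0; 0.0084 0.002 -0 -0 -0.0005 -0.0061 0; 0.0056 0.0014 -0 -0 -0.0003 -0.0041 0; 0.0028 0.0007 -0 -0 -0.0002 -0.002 0
```

Emit:
play_rows(commands="0.003 -0.0004 0 0 0 -0.002 0; 0.0057 -0.0008 0 0 0 -0.004 0; 0.0086 -0.001 0 0 -0.0005 -0.006 0; 0.0114 -0.0014 0 0 -0.0005 -0.008 0; 0.0143 -0.0017 0 0 -0.001 -0.01 0; 0.017 -0.0018 0 0 -0.001 -0.012 0; 0.017 -0.0016 0 0 -0.001 -0.012 0; 0.017 -0.0014 0 0 -0.001 -0.012 0; 0.017 -0.0012 0 0 -0.001 -0.012 0; 0.017 -0.001 0 0 -0.001 -0.012 0; 0.017 -0.0008 0 0 -0.001 -0.012 0; 0.017 -0.0005 0 0 -0.001 -0.012 0")

```text
t: 6.18
ee_pos: [421.5, 64.9, 342.1]
orientation: [[-0.183, -0.981, 0.062], [-0.983, 0.182, -0.022], [0.01, -0.065, -0.998]]
contact_force: [0.3, 0.5, -6.1]
gripper_width: 12.7
```

Run:
```python
from plan import *
B,e,l=bar()
```

```text
t 6.18 bar [421.9344  64.7235 335.4941] yaw,tip,roll [-10.5237  -3.7477  -0.5811] lip [502.1754  48.8786 249.6609] F [ 0.3195  0.5485 -6.0906] w 12.7
```

Emit:
play_rows(commands="0.017 -0.0003 0 0 0 -0.012 0; 0.017 0 0 0 0 -0.012 0; 0.017 0 0 0 0 -0.012 0; 0.017 0.0003 0 0 0 -0.012 0; 0.017 0.0005 0 0 0 -0.012 0; 0.017 0.0007 0 0 0 -0.012 0; 0.017 0.001 0 0 0 -0.012 0; 0.017 0.001 0 0 0 -0.012 0; 0.017 0.0014 0 0 0 -0.012 0; 0.017 0.0016 0 0 0 -0.012 0; 0.017 0.0018 0 0 0 -0.012 0; 0.017 0.002 0 0 0 -0.012 0")

```text
t: 7.18
ee_pos: [375.5, -156.3, 341.3]
orientation: [[-0.03, -0.998, 0.064], [-0.999, 0.029, -0.023], [0.021, -0.064, -0.998]]
contact_force: [0.5, 0.0, -5.1]
gripper_width: 13.1
```

Run:
```python
from plan import *
B,e,l=bar()
rplan(*pose([362,-290,332],4,-4),11,6)
```

```text
t 7.18 bar [ 375.9667 -156.4612  334.6972] yaw,tip,roll [-1.6709 -3.6782 -1.1865] lip [ 457.5571 -160.7264  248.7796] F [ 0.479   0.0191 -5.0938] w 13.1
d 134.5 a 5.9
0.0037 0.0003 0.0001 0.0002 -0.0008 -0.0027 0; 0.0074 0.0006 0.0003 0.0004 -0.0015 -0.0055 0; 0.0112 0.0009 0.0004 0.0006 -0.0023 -0.0082 0; 0.0149 0.0014 0.0005 0.0007 -0.003 -0.011 0; 0.0186 0.0019 0.0005 0.0009 -0.0038 -0.0137 0; 0.0223 0.0026 0.0005 0.0011 -0.0046 -0.0164 0; 0.0185 0.0025 0.0004 0.0009 -0.0038 -0.0137 0; 0.0148 0.0022 0.0002 0.0007 -0.003 -0.011 0; 0.0111 0.0018 0.0001 0.0006 -0.0023 -0.0082 0; 0.0074 0.0012 0.0001 0.0004 -0.0015 -0.0055 0; 0.0037 0.0006 0 0.0002 -0.0008 -0.0027 0
```

Emit:
play_rows(commands="0.017 0.0022 0.0003 0.0005 -0.002 -0.012 0; 0.017 0.0022 0.0003 0.0005 -0.002 -0.012 0; 0.016 0.0022 0.0003 0.0005 -0.002 -0.012 0; 0.015 0.0022 0.0003 0.0005 -0.002 -0.012 0; 0.013 0.002 0.0003 0.0005 -0.002 -0.01 0; 0.011 0.0018 0.0003 0.0005 -0.002 -0.01 0; 0.009 0.0015 0.0003 0.0005 -0.002 -0.008 0; 0.007 0.001 0.0003 0.0005 -0.002 -0.007 0; 0.005 0.001 0 0.0005 -0.002 -0.005 0; 0.003 0.0005 0 0 -0.002 -0.003 0; 0.001 0 0 0 0 0 0; 0 0 0 0 0 0 0")

```text
t: 8.18
ee_pos: [345.7, -283.5, 336.2]
orientation: [[0.061, -0.996, 0.064], [-0.998, -0.062, -0.003], [0.007, -0.064, -0.998]]
contact_force: [0.8, 0.4, -4.9]
gripper_width: 13.2
```

Run:
```python
from plan import *
B,e,l=bar();p=np.load("gr.npy");st()
snap("side",4);crop("side",4,220,70,140,110,5,"side4")
snap("top",4);crop("top",4,320,160,140,110,5,"top4")
```

```text
t 8.18 bar [ 346.0825 -283.4913  329.6348] yaw,tip,roll [ 3.5448 -3.6747 -0.4239] lip [ 427.6438 -279.1134  243.6954] F [ 0.7571  0.4468 -4.8678] w 13.2
8.1833 [ 345.6573 -283.4687  336.2211] 13.161827910737133 [ 0.7571  0.4468 -4.8678] [ -13.8393  -22.2531   -7.6876   -0.7054 -100.931    17.2147]
[[ 0.0614 -0.996   0.0644]
 [-0.9981 -0.0617 -0.0034]
 [ 0.0074 -0.0641 -0.9979]]
```

View pics/side4.png

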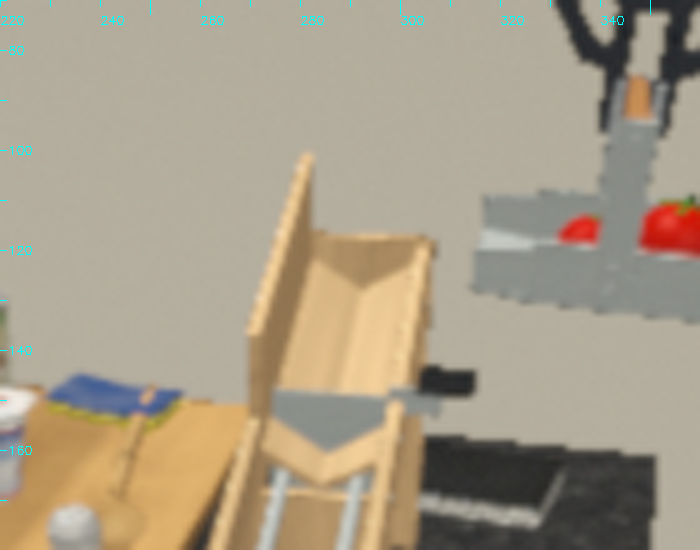

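View pics/top4.png

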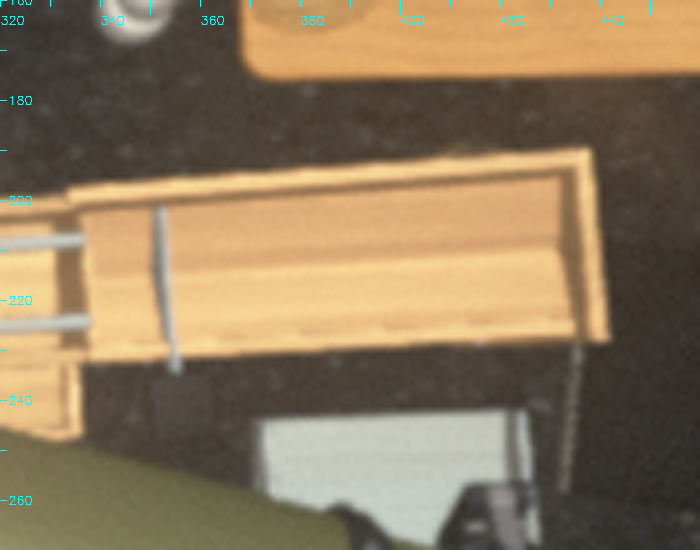

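```bash
cat >> plan.py <<'E'
def lpose(lip,yaw,tip,roll=0):
    S=Ro.from_euler("ZYX",[yaw,tip,roll],degrees=True).as_matrix()
    return pose(np.array(lip)-S@[76,0,-91.],yaw,tip,roll)
E
python3 - <<'E'
from plan import *
B,e,l=bar();print(proj("top",l),proj("side",l))
p=np.load("gr.npy")
for y in (-56,0,56): print(proj("top",l+np.array([-.06*y,y,0])))
rplan(*lpose([470,-290,230],4,1),12,5)
E
```

```text
t 8.28 bar [ 346.3433 -283.1539  329.7311] yaw,tip,roll [ 3.5798 -3.687  -0.4247] lip [ 427.9204 -278.7261  243.8092] F [ 0.0579 -0.6395 -5.6098] w 13.1
[[395.7363 242.5416]] [[314.8411 121.3079]]
[[419.7576 241.5137]]
[[395.7363 242.5416]]
[[371.7573 243.5676]]
d 51.9 a 4.7
0.0004 -0.0012 0.0003 -0.002 -0.0002 -0.0002 0; 0.0008 -0.0024 0.0005 -0.0041 -0.0004 -0.0004 0; 0.0011 -0.0036 0.0008 -0.0061 -0.0006 -0.0006 0; 0.0015 -0.0049 0.001 -0.0082 -0.0008 -0.0008 0; 0.0019 -0.0061 0.0012 -0.0102 -0.0009 -0.001 0; 0.0019 -0.0061 0.0011 -0.0102 -0.0009 -0.001 0; 0.0019 -0.0061 0.0011 -0.0102 -0.0009 -0.001 0; 0.0019 -0.0061 0.001 -0.0102 -0.0009 -0.001 0; 0.0015 -0.0049 0.0008 -0.0082 -0.0008 -0.0008 0; 0.0012 -0.0037 0.0005 -0.0061 -0.0006 -0.0006 0; 0.0008 -0.0025 0.0003 -0.0041 -0.0004 -0.0004 0; 0.0004 -0.0012 0.0002 -0.002 -0.0002 -0.0002 0
```

Emit:
play_rows(commands="0.0005 -0.0012 0.0003 -0.002 0 0 0; 0.001 -0.0025 0.0005 -0.004 -0.0005 0 0; 0.001 -0.0036 0.001 -0.006 -0.0005 -0.0005 0; 0.0015 -0.005 0.001 -0.008 -0.001 -0.001 0; 0.002 -0.006 0.001 -0.01 -0.001 -0.001 0; 0.002 -0.006 0.001 -0.01 -0.001 -0.001 0; 0.002 -0.006 0.001 -0.01 -0.001 -0.001 0; 0.002 -0.006 0.001 -0.01 -0.001 -0.001 0; 0.0015 -0.005 0.001 -0.008 -0.001 -0.001 0; 0.001 -0.0036 0.0005 -0.006 -0.0005 0 0; 0.001 -0.0025 0.0003 -0.004 -0.0005 0 0; 0.0005 -0.001 0 -0.002 0 0 0")

```text
t: 9.28
ee_pos: [403.3, -295.7, 326.6]
orientation: [[0.073, -0.997, -0.026], [-0.997, -0.073, 0.0], [-0.002, 0.026, -1.0]]
contact_force: [0.1, -0.6, -5.3]
gripper_width: 13.2
```

Run:
```python
from plan import *
B,e,l=bar()
rplan(*lpose([474,-291,228],4,5),8,3)
snap("side",5);crop("side",5,220,70,140,110,5,"side5")
snap("top",5);crop("top",5,320,160,140,110,5,"top5")
```

```text
t 9.28 bar [ 403.1706 -295.691   319.9791] yaw,tip,roll [4.1919 1.4737 0.127 ] lip [ 476.5934 -290.1073  227.055 ] F [ 0.0571 -0.647  -5.2839] w 13.2
d 6.4 a 3.5
0 -0.0002 -0.0003 -0.0034 0.0001 0.0002 0; 0 -0.0004 -0.0006 -0.0068 0.0002 0.0004 0; 0 -0.0006 -0.0009 -0.0103 0.0003 0.0006 0; 0 -0.0006 -0.0009 -0.0103 0.0003 0.0006 0; 0 -0.0006 -0.0009 -0.0103 0.0003 0.0006 0; 0 -0.0005 -0.0009 -0.0103 0.0003 0.0006 0; 0 -0.0004 -0.0006 -0.0068 0.0002 0.0004 0; 0 -0.0002 -0.0003 -0.0034 0.0001 0.0002 0
```

View pics/side5.png

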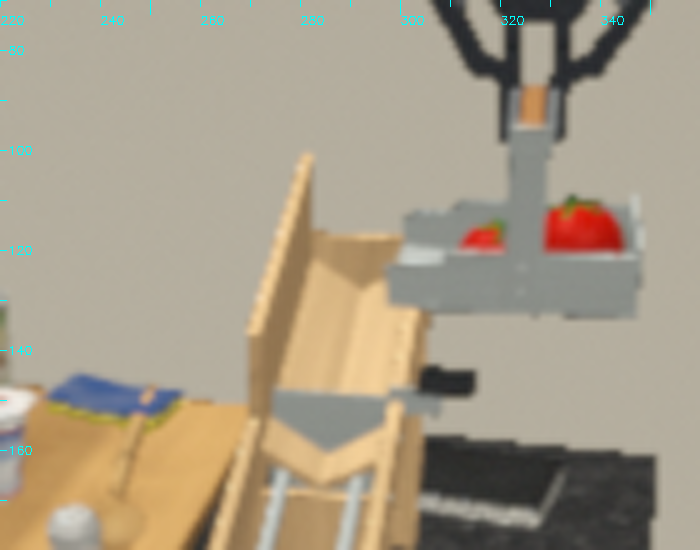

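View pics/top5.png

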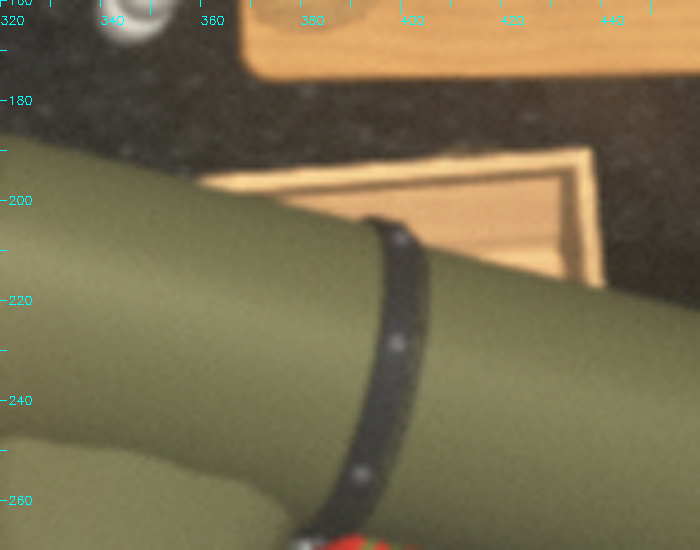

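Run:
```python
from plan import *
rplan(*lpose([473,-291,228],4,8),12,3)
```

```text
d 12.0 a 6.6
0 -0.0003 -0.0003 -0.0038 0.0001 0.0001 0; 0 -0.0005 -0.0006 -0.0076 0.0001 0.0002 0; 0 -0.0008 -0.0009 -0.0114 0.0002 0.0003 0; 0 -0.0008 -0.0009 -0.0114 0.0002 0.0003 0; 0 -0.0008 -0.0009 -0.0114 0.0002 0.0003 0; 0 -0.0008 -0.0009 -0.0114 0.0002 0.0003 0; 0 -0.0008 -0.0009 -0.0114 0.0002 0.0003 0; 0 -0.0008 -0.0009 -0.0114 0.0002 0.0003 0; 0 -0.0008 -0.0009 -0.0114 0.0002 0.0003 0; 0 -0.0007 -0.0009 -0.0114 0.0002 0.0003 0; 0 -0.0005 -0.0006 -0.0076 0.0001 0.0002 0; 0 -0.0002 -0.0003 -0.0038 0.0001 0.0001 0
```

Emit:
play_rows(commands="0 -0.0003 -0.0003 -0.004 0 0 0; 0 -0.0005 -0.0006 -0.0075 0 0 0; 0 -0.0008 -0.0009 -0.011 0 0 0; 0 -0.0008 -0.0009 -0.011 0 0 0; 0 -0.0008 -0.0009 -0.011 0 0 0; 0 -0.0008 -0.0009 -0.011 0 0 0; 0 -0.0008 -0.0009 -0.011 0 0 0; 0 -0.0008 -0.0009 -0.011 0 0 0; 0 -0.0008 -0.0009 -0.011 0 0 0; 0 -0.0007 -0.0009 -0.011 0 0 0; 0 -0.0005 -0.0006 -0.0075 0 0 0; 0 -0.0003 -0.0003 -0.004 0 0 0")

```text
t: 10.38
ee_pos: [411.8, -295.1, 338.0]
orientation: [[0.073, -0.987, -0.144], [-0.997, -0.072, -0.01], [-0.0, 0.144, -0.99]]
contact_force: [0.0, 0.4, -4.2]
gripper_width: 12.9
```

Run:
```python
from plan import *
B,e,l=bar()
snap("side",6);crop("side",6,220,70,140,110,5,"side6")
rplan(*lpose([472,-291,228],4,16),12,3)
```

```text
t 10.38 bar [ 410.8234 -295.1532  331.4459] yaw,tip,roll [4.1643 8.2853 0.0219] lip [ 472.7503 -290.6095  230.4439] F [ 0.0276  0.395  -4.2443] w 12.9
d 15.0 a 7.7
0 -0.0004 -0.0002 -0.0045 -0 0.0001 0; 0 -0.0009 -0.0005 -0.009 -0 0.0002 0; 0 -0.0013 -0.0007 -0.0134 -0 0.0003 0; 0 -0.0013 -0.0007 -0.0134 -0 0.0003 0; 0 -0.0013 -0.0007 -0.0134 -0 0.0003 0; 0 -0.0013 -0.0008 -0.0134 -0 0.0003 0; 0 -0.0013 -0.0008 -0.0134 -0 0.0003 0; 0 -0.0013 -0.0008 -0.0134 -0 0.0003 0; 0 -0.0013 -0.0008 -0.0134 -0 0.0003 0; 0 -0.0012 -0.0008 -0.0134 -0 0.0003 0; 0 -0.0008 -0.0006 -0.009 -0 0.0002 0; 0 -0.0004 -0.0003 -0.0045 -0 0.0001 0
```

View pics/side6.png

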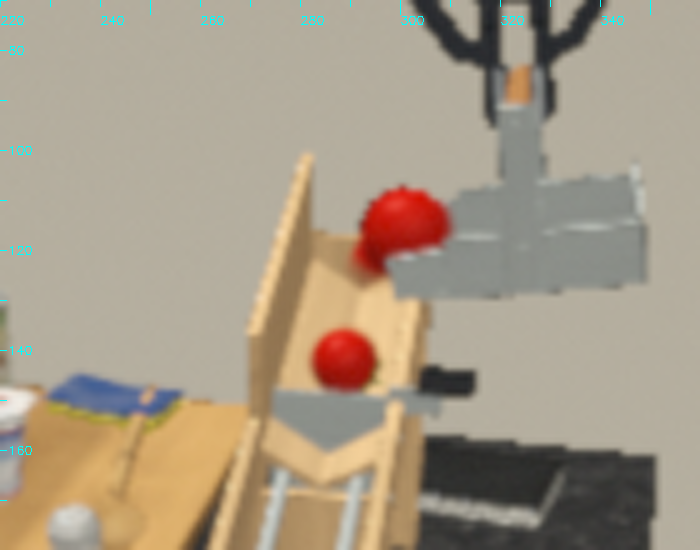

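Emit:
play_rows(commands="0 0 0 0 0 0 0; 0 0 0 0 0 0 0; 0 0 0 0 0 0 0; 0 0 0 0 0 0 0")

```text
t: 10.77
ee_pos: [411.9, -295.3, 339.0]
orientation: [[0.072, -0.987, -0.142], [-0.997, -0.072, -0.011], [0.001, 0.142, -0.99]]
contact_force: [-0.3, 0.6, -2.7]
gripper_width: 13.2
```

Run:
```python
from plan import *
B,e,l=bar()
snap("side",7);crop("side",7,220,70,140,110,5,"side7")
rplan(*lpose([470,-291,229],4,18),12,3)
```

```text
t 10.77 bar [ 410.9802 -295.4113  332.4356] yaw,tip,roll [ 4.149   8.1905 -0.0472] lip [ 473.083  -290.9814  231.5365] F [-0.254   0.6288 -2.6568] w 13.2
d 17.3 a 9.8
-0 -0.0005 -0.0003 -0.0057 -0.0001 0.0001 0; -0 -0.001 -0.0006 -0.0114 -0.0001 0.0002 0; -0 -0.0015 -0.0009 -0.0171 -0.0002 0.0002 0; -0 -0.0015 -0.0009 -0.0171 -0.0002 0.0002 0; -0 -0.0015 -0.0009 -0.0171 -0.0002 0.0002 0; -0 -0.0014 -0.001 -0.0171 -0.0002 0.0002 0; -0 -0.0014 -0.001 -0.0171 -0.0002 0.0002 0; -0 -0.0014 -0.001 -0.0171 -0.0002 0.0002 0; -0 -0.0014 -0.001 -0.0171 -0.0002 0.0002 0; -0 -0.0014 -0.001 -0.0171 -0.0002 0.0002 0; -0 -0.0009 -0.0007 -0.0114 -0.0001 0.0002 0; -0 -0.0004 -0.0004 -0.0057 -0.0001 0.0001 0
```

View pics/side7.png

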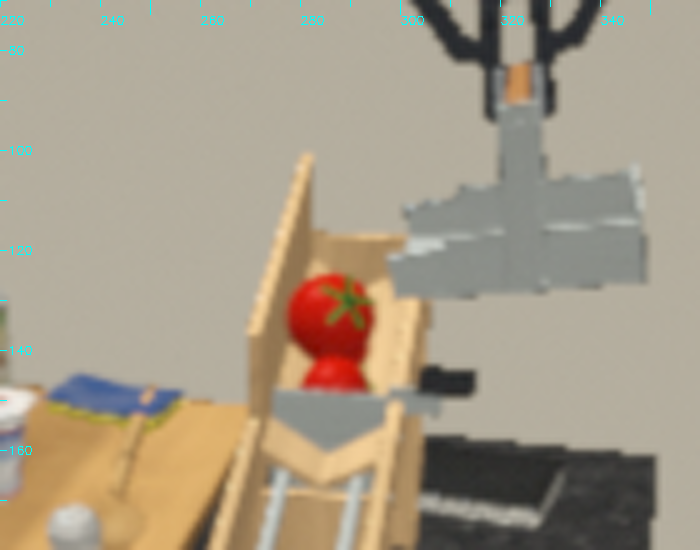

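Emit:
play_rows(commands="0 -0.0005 -0.0003 -0.006 0 0 0; 0 -0.001 -0.0006 -0.011 0 0 0; 0 -0.0015 -0.001 -0.017 0 0 0; 0 -0.0015 -0.001 -0.017 0 0 0; 0 -0.0015 -0.001 -0.017 0 0 0; 0 -0.0015 -0.001 -0.017 0 0 0; 0 -0.0015 -0.001 -0.017 0 0 0; 0 -0.0015 -0.001 -0.017 0 0 0; 0 -0.0015 -0.001 -0.017 0 0 0; 0 -0.0015 -0.001 -0.017 0 0 0; 0 -0.001 -0.0007 -0.011 0 0 0; 0 -0.0005 -0.0004 -0.006 0 0 0")

```text
t: 11.82
ee_pos: [431.3, -294.0, 345.8]
orientation: [[0.073, -0.943, -0.324], [-0.997, -0.068, -0.025], [0.001, 0.325, -0.946]]
contact_force: [-0.4, 0.1, -3.1]
gripper_width: 13.1
```

Run:
```python
from plan import *
B,e,l=bar()
rplan(*lpose([466,-291,233],4,26),10,3)
```

```text
t 11.82 bar [ 429.1582 -294.1637  339.6032] yaw,tip,roll [ 4.1355 18.9368 -0.0796] lip [ 471.412  -291.2353  228.8646] F [-0.4385  0.0603 -3.0688] w 13.1
d 12.4 a 7.1
-0 -0.0003 -0.0004 -0.0051 -0.0001 0.0001 0; -0 -0.0005 -0.0009 -0.0103 -0.0002 0.0002 0; -0.0001 -0.0007 -0.0014 -0.0154 -0.0003 0.0003 0; -0.0001 -0.0007 -0.0014 -0.0154 -0.0003 0.0003 0; -0.0001 -0.0007 -0.0014 -0.0154 -0.0003 0.0003 0; -0.0001 -0.0007 -0.0014 -0.0154 -0.0003 0.0003 0; -0.0001 -0.0007 -0.0014 -0.0154 -0.0003 0.0003 0; -0.0001 -0.0006 -0.0014 -0.0154 -0.0003 0.0003 0; -0 -0.0004 -0.0009 -0.0103 -0.0002 0.0002 0; -0 -0.0002 -0.0005 -0.0051 -0.0001 0.0001 0
```

Run:
```python
from plan import *
rplan(*pose([345,-280,350],4,-2),18,4)
```

```text
d 88.3 a 20.9
-0.0003 0.0014 0.0003 0.0061 -0 0 0; -0.0007 0.0028 0.0006 0.0122 -0.0001 0.0001 0; -0.001 0.0042 0.0008 0.0183 -0.0001 0.0001 0; -0.0013 0.0057 0.001 0.0244 -0.0001 0.0002 0; -0.0013 0.0057 0.0008 0.0244 -0.0001 0.0002 0; -0.0013 0.0057 0.0007 0.0244 -0.0001 0.0002 0; -0.0013 0.0057 0.0005 0.0244 -0.0001 0.0002 0; -0.0013 0.0057 0.0004 0.0244 -0.0001 0.0002 0; -0.0013 0.0057 0.0003 0.0244 -0.0001 0.0002 0; -0.0013 0.0057 0.0001 0.0244 -0.0001 0.0002 0; -0.0013 0.0057 -0 0.0244 -0.0001 0.0002 0; -0.0013 0.0057 -0.0002 0.0244 -0.0001 0.0002 0
-0.0013 0.0057 -0.0003 0.0244 -0.0001 0.0002 0; -0.0013 0.0057 -0.0004 0.0244 -0.0001 0.0002 0; -0.0013 0.0057 -0.0006 0.0244 -0.0001 0.0002 0; -0.001 0.0043 -0.0005 0.0183 -0.0001 0.0001 0; -0.0007 0.0028 -0.0004 0.0122 -0.0001 0.0001 0; -0.0003 0.0014 -0.0002 0.0061 -0 0 0
```

Emit:
play_rows(commands="-0.0003 0.0014 0 0.006 0 0 0; -0.0007 0.0028 0 0.012 0 0 0; -0.001 0.004 0 0.018 0 0 0; -0.0013 0.0057 0 0.024 0 0 0; -0.0013 0.0057 0 0.024 0 0 0; -0.0013 0.0057 0 0.024 0 0 0; -0.0013 0.0057 0 0.024 0 0 0; -0.0013 0.0057 0 0.024 0 0 0; -0.0013 0.0057 0 0.024 0 0 0; -0.0013 0.0057 0 0.024 0 0 0; -0.0013 0.0057 0 0.024 0 0 0; -0.0013 0.0057 0 0.024 0 0 0")

```text
t: 12.82
ee_pos: [364.4, -283.7, 362.5]
orientation: [[0.071, -0.996, -0.05], [-0.997, -0.07, -0.008], [0.004, 0.051, -0.999]]
contact_force: [-0.1, 0.2, -3.2]
gripper_width: 13.4
```

Emit:
play_rows(commands="-0.0013 0.0057 0 0.024 0 0 0; -0.0013 0.0057 0 0.02 0 0 0; -0.0013 0.0057 0 0.015 0 0 0; -0.001 0.0057 0 0.01 0 0 0; -0.001 0.0057 0 0 0 0 0; -0.001 0.0057 0 0 0 0 0; -0.0005 0.003 0 0 0 0 0; 0 0 0 0 0 0 0")

```text
t: 13.48
ee_pos: [316.4, -278.4, 368.8]
orientation: [[0.067, -0.997, 0.04], [-0.998, -0.068, -0.007], [0.01, -0.039, -0.999]]
contact_force: [0.1, -0.3, -3.7]
gripper_width: 13.3
```

Run:
```python
from plan import *
B,e,l=bar()
snap("side",8);crop("side",8,220,70,140,110,5,"side8")
snap("top",8);crop("top",8,320,160,140,110,5,"top8")
```

```text
t 13.48 bar [ 316.6648 -278.4347  362.1665] yaw,tip,roll [ 3.8786 -2.2454 -0.5703] lip [ 396.0508 -273.9603  274.2185] F [ 0.0628 -0.3339 -3.7166] w 13.3
```

View pics/side8.png

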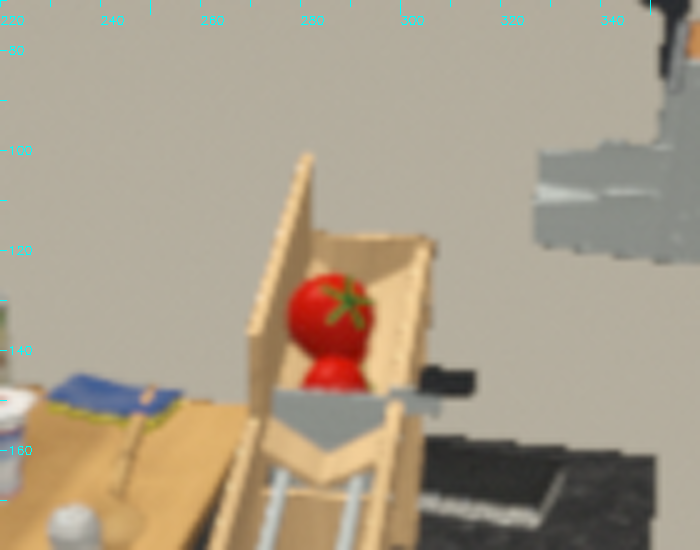

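View pics/top8.png

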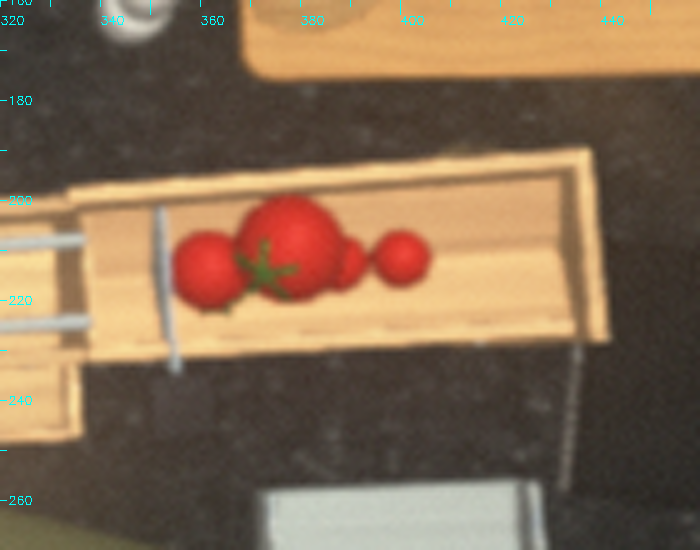

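Run:
```python
from plan import *
rplan(*pose([470,255,300],-20.5,0),24,4)
```

```text
d 558.3 a 24.5
-0.0062 -0.0022 0.0008 -0.0005 -0 0.0051 0; -0.0125 -0.0044 0.0015 -0.001 -0 0.0101 0; -0.0188 -0.0064 0.0023 -0.0014 -0 0.0152 0; -0.0251 -0.0081 0.003 -0.0019 -0.0001 0.0203 0; -0.0253 -0.0076 0.003 -0.0019 -0.0001 0.0203 0; -0.0254 -0.0071 0.003 -0.0019 -0.0001 0.0203 0; -0.0256 -0.0066 0.003 -0.0019 -0.0001 0.0203 0; -0.0257 -0.0061 0.003 -0.0019 -0.0001 0.0203 0; -0.0258 -0.0056 0.003 -0.0019 -0.0001 0.0203 0; -0.0259 -0.005 0.003 -0.0019 -0.0001 0.0203 0; -0.026 -0.0045 0.003 -0.0019 -0.0001 0.0203 0; -0.0261 -0.004 0.0029 -0.0019 -0.0001 0.0203 0
-0.0262 -0.0035 0.0029 -0.0019 -0.0001 0.0203 0; -0.0263 -0.0029 0.0029 -0.0019 -0.0001 0.0203 0; -0.0263 -0.0024 0.0029 -0.0019 -0.0001 0.0203 0; -0.0264 -0.0019 0.0029 -0.0019 -0.0001 0.0203 0; -0.0264 -0.0014 0.0029 -0.0019 -0.0001 0.0203 0; -0.0264 -0.0008 0.0029 -0.0019 -0.0001 0.0203 0; -0.0264 -0.0003 0.0029 -0.0019 -0.0001 0.0203 0; -0.0264 0.0002 0.0029 -0.0019 -0.0001 0.0203 0; -0.0264 0.0008 0.0029 -0.0019 -0.0001 0.0203 0; -0.0198 0.001 0.0022 -0.0014 -0 0.0152 0; -0.0132 0.0008 0.0015 -0.001 -0 0.0101 0; -0.0066 0.0005 0.0007 -0.0005 -0 0.0051 0
```

Emit:
play_rows(commands="-0.006 -0.002 0 0 0 0.005 0; -0.0125 -0.0044 0.001 -0.001 0 0.01 0; -0.019 -0.0064 0.002 -0.0015 0 0.015 0; -0.025 -0.008 0.002 -0.002 0 0.02 0; -0.025 -0.0076 0.002 -0.002 0 0.02 0; -0.025 -0.007 0.003 -0.002 0 0.02 0; -0.025 -0.0066 0.003 -0.002 0 0.02 0; -0.025 -0.006 0.003 -0.002 0 0.02 0; -0.025 -0.0056 0.003 -0.002 0 0.02 0; -0.025 -0.005 0.003 -0.002 0 0.02 0; -0.025 -0.0045 0.003 -0.002 0 0.02 0; -0.025 -0.004 0.003 -0.002 0 0.02 0")

```text
t: 14.58
ee_pos: [398.8, -4.5, 335.7]
orientation: [[-0.16, -0.987, 0.009], [-0.987, 0.16, -0.006], [0.005, -0.01, -1.0]]
contact_force: [-0.1, 0.0, -3.1]
gripper_width: 12.9
```

Run:
```python
from plan import *
bar()
rplan(*pose([470,255,280],-20.5,0),12,4)
```

```text
t 14.58 bar [398.8373  -4.4953 329.1177] yaw,tip,roll [-9.2162 -0.579  -0.2705] lip [474.6913 -17.2383 238.8914] F [-0.0866  0.0094 -3.078 ] w 12.9
d 273.5 a 11.3
-0.0074 -0.0008 0.0013 -0.0003 -0.0001 0.0055 0; -0.0149 -0.0015 0.0027 -0.0006 -0.0002 0.0109 0; -0.0223 -0.002 0.004 -0.0009 -0.0003 0.0164 0; -0.0298 -0.0022 0.0054 -0.0012 -0.0004 0.0219 0; -0.0299 -0.0015 0.0054 -0.0012 -0.0004 0.0219 0; -0.0299 -0.0009 0.0054 -0.0012 -0.0004 0.0219 0; -0.0299 -0.0002 0.0054 -0.0012 -0.0004 0.0219 0; -0.0299 0.0004 0.0054 -0.0012 -0.0004 0.0219 0; -0.0299 0.0011 0.0054 -0.0012 -0.0004 0.0219 0; -0.0224 0.0013 0.0041 -0.0009 -0.0003 0.0164 0; -0.0149 0.0011 0.0027 -0.0006 -0.0002 0.0109 0; -0.0074 0.0006 0.0014 -0.0003 -0.0001 0.0055 0
```

Emit:
play_rows(commands="-0.026 -0.0022 0.003 -0.001 0 0.018 0; -0.026 -0.002 0.003 -0.001 0 0.018 0; -0.026 -0.0015 0.003 -0.001 0 0.018 0; -0.026 -0.001 0.003 -0.001 0 0.018 0; -0.026 -0.0005 0.003 -0.001 0 0.018 0; -0.026 0 0.004 -0.001 0 0.018 0; -0.026 0 0.004 -0.001 0 0.018 0; -0.024 0.0005 0.005 -0.001 0 0.018 0; -0.018 0.001 0.005 -0.001 0 0.016 0; -0.012 0.001 0.004 0 0 0.012 0; -0.006 0.0005 0.003 0 0 0.006 0; 0 0 0.001 0 0 0 0")

```text
t: 15.58
ee_pos: [459.7, 256.3, 281.7]
orientation: [[-0.333, -0.943, -0.012], [-0.943, 0.333, -0.013], [0.017, 0.007, -1.0]]
contact_force: [0.3, -0.4, -3.3]
gripper_width: 12.6
```

Run:
```python
from plan import *
bar()
rplan(*pose([472,256,110],-20.5,0),12,4)
```

```text
t 15.58 bar [459.6526 256.1701 275.0699] yaw,tip,roll [-19.4813   0.4091  -0.9635] lip [530.177  229.5989 183.5424] F [ 0.2782 -0.3857 -3.2538] w 12.6
d 165.5 a 1.5
-0.0002 -0.0004 0.0046 0.0002 -0.0005 0.0005 0; -0.0004 -0.0007 0.0092 0.0004 -0.0009 0.001 0; -0.0005 -0.0011 0.0137 0.0006 -0.0014 0.0015 0; -0.0007 -0.0014 0.0183 0.0008 -0.0019 0.002 0; -0.0007 -0.0014 0.0183 0.0008 -0.0019 0.002 0; -0.0006 -0.0014 0.0183 0.0008 -0.0019 0.002 0; -0.0006 -0.0014 0.0183 0.0008 -0.0019 0.002 0; -0.0006 -0.0013 0.0183 0.0008 -0.0019 0.002 0; -0.0005 -0.0013 0.0183 0.0008 -0.0019 0.002 0; -0.0004 -0.001 0.0138 0.0006 -0.0014 0.0015 0; -0.0002 -0.0006 0.0092 0.0004 -0.0009 0.001 0; -0.0001 -0.0003 0.0046 0.0002 -0.0005 0.0005 0
```

Emit:
play_rows(commands="0 -0.0004 0.0045 0 -0.0005 0.0005 0; 0 -0.0007 0.009 0 -0.001 0.001 0; 0 -0.001 0.0135 0.0005 -0.0015 0.0015 0; -0.0006 -0.0014 0.017 0.001 -0.002 0.002 0; -0.0006 -0.0014 0.017 0.001 -0.002 0.002 0; -0.0006 -0.0014 0.017 0.001 -0.002 0.002 0; -0.0006 -0.0014 0.017 0.001 -0.002 0.002 0; -0.0006 -0.0014 0.017 0.001 -0.002 0.002 0; -0.0005 -0.0013 0.017 0.001 -0.002 0.002 0; -0.0004 -0.001 0.013 0 -0.001 0.001 0; 0 -0.0006 0.008 0 -0.001 0.001 0; 0 0 0.002 0 0 0 0")

```text
t: 16.58
ee_pos: [471.3, 246.3, 121.5]
orientation: [[-0.356, -0.934, 0.004], [-0.934, 0.356, 0.005], [-0.006, -0.002, -1.0]]
contact_force: [0.2, -0.6, -3.5]
gripper_width: 13.2
```

Run:
```python
from plan import *
bar()
rplan(*pose([472,256,94],-20.5,0),6,2)
```

```text
t 16.58 bar [471.3595 246.2978 114.9004] yaw,tip,roll [-20.8702  -0.1247   0.348 ] lip [542.7549 219.6686  24.0677] F [ 0.2056 -0.562  -3.5449] w 13.2
d 23.1 a 0.5
-0.0009 0.0003 0.0021 -0.0002 0.0006 -0.0006 0; -0.0018 0.0006 0.0042 -0.0004 0.0012 -0.0013 0; -0.0019 0.0006 0.0042 -0.0004 0.0012 -0.0013 0; -0.0019 0.0006 0.0042 -0.0004 0.0012 -0.0013 0; -0.0019 0.0006 0.0042 -0.0004 0.0012 -0.0013 0; -0.0009 0.0003 0.0021 -0.0002 0.0006 -0.0006 0
```

Lower straight down to about 2 mm above contact.

Emit:
play_rows(commands="0 0 0.004 0 0.001 -0.001 0; 0 0 0.0045 0 0.001 -0.001 0; 0 0 0.0045 0 0.001 -0.001 0; 0 0 0.003 0 0.001 -0.001 0; 0 0 0.001 0 0 0 0; 0 0 0 0 0 0 0")

```text
t: 17.08
ee_pos: [472.3, 246.0, 105.5]
orientation: [[-0.353, -0.936, 0.006], [-0.936, 0.353, 0.003], [-0.005, -0.005, -1.0]]
contact_force: [0.3, -0.2, -3.8]
gripper_width: 12.8
```

Run:
```python
from plan import *
bar()
```

```text
t 17.08 bar [472.3504 246.0113  98.9357] yaw,tip,roll [-20.654   -0.2623   0.295 ] lip [544.0201 219.496    8.2859] F [ 0.3024 -0.1507 -3.7985] w 12.8
```

Emit:
play_rows(commands="0 0 0.002 0 0 0 0; 0 0 0.002 0 0 0 0; 0 0 0.001 0 0 0 0; 0 0 0.001 0 0 0 0; 0 0 0 0 0 0 0")

```text
t: 17.5
ee_pos: [473.1, 246.7, 100.8]
orientation: [[-0.352, -0.936, 0.008], [-0.936, 0.352, 0.004], [-0.007, -0.006, -1.0]]
contact_force: [0.5, 0.5, -3.5]
gripper_width: 13.4
```

Run:
```python
from plan import *
bar()
```

```text
t 17.50 bar [473.1606 246.7061  94.1748] yaw,tip,roll [-20.6215  -0.3643   0.4094] lip [545.0602 220.3448   3.6623] F [ 0.4787  0.5441 -3.4775] w 13.4
```

Emit:
play_rows(commands="0 0 0.001 0 0.003 0 0; 0 0 0.001 0 0.003 0 0; 0 0 0 0 0 0 0")

```text
t: 17.75
ee_pos: [473.5, 247.1, 100.8]
orientation: [[-0.352, -0.936, 0.008], [-0.936, 0.352, -0.0], [-0.002, -0.008, -1.0]]
contact_force: [-0.8, 0.7, -2.3]
gripper_width: 13.0
```

Run:
```python
from plan import *
bar()
```

```text
t 17.75 bar [473.5831 247.0697  94.2433] yaw,tip,roll [-20.5997  -0.4324   0.1393] lip [545.4425 220.2963   3.8197] F [-0.8323  0.6704 -2.2839] w 13.0
```

Emit:
play_rows(commands="0 0 0 0 0 0 0.3; 0 0 0 0 0 0 0.4; 0 0 0 0 0 0 0.6; 0 0 0 0 0 0 1; 0 0 0 0 0 0 1; 0 0 0 0 0 0 1; 0 0 0 0 0 0 1")

```text
t: 18.33
ee_pos: [474.9, 247.7, 101.7]
orientation: [[-0.352, -0.936, 0.011], [-0.936, 0.352, 0.001], [-0.005, -0.01, -1.0]]
contact_force: [-0.9, 0.4, -0.6]
gripper_width: 85.4
```

Run:
```python
from plan import *
bar()
snap("side",9);crop("side",9,180,190,130,130,5,"side9")
```

```text
t 18.33 bar [474.9314 247.6806  95.1436] yaw,tip,roll [-20.5914  -0.5905   0.2951] lip [547.1149 221.0618   4.9328] F [-0.8509  0.3624 -0.5835] w 85.4
```

View pics/side9.png

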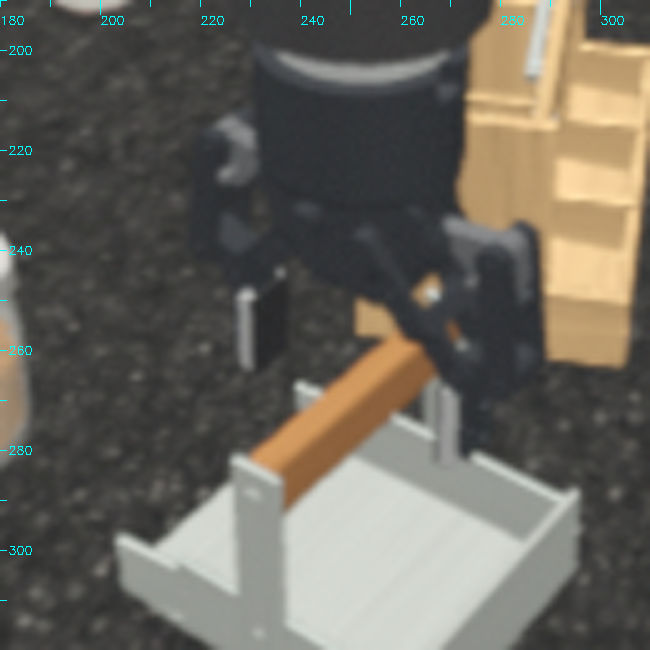

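Emit:
play_rows(commands="0 0 -0.006 0 0 0 1; 0 0 -0.01 0 0 0 1; 0 0 -0.02 0 0 0 1; 0 0 -0.03 0 0 0 1; 0 0 -0.03 0 0 0 1; 0 0 -0.03 0 0 0 1; 0 0 -0.02 0 0 0 0.5; 0 0 -0.01 0 0 0 0; 0 0 -0.002 0 0 0 0", newtons=30)

```text
t: 19.13
ee_pos: [472.4, 245.8, 272.9]
orientation: [[-0.352, -0.936, 0.013], [-0.936, 0.352, 0.001], [-0.005, -0.012, -1.0]]
contact_force: [-0.3, 0.4, 0.5]
gripper_width: 51.7
```

Run:
```python
from plan import *
st()
rplan([427,-199,265],Rt(-86),20,4)
snap("side",10);crop("side",10,180,190,130,150,4,"side10")
```

```text
19.1333 [472.4457 245.7611 272.9254] 51.66848309909239 [-0.3464  0.4264  0.5336] [ 49.4899  -8.4102  -3.5887   0.5419 -94.3029 -70.0737]
[[-0.3522 -0.9358  0.013 ]
 [-0.9359  0.3523  0.0008]
 [-0.0053 -0.0119 -0.9999]]
d 447.1 a 65.4
0.0064 -0.0017 0.0001 -0.0001 0.0002 0.0168 0; 0.0127 -0.0036 0.0002 -0.0002 0.0003 0.0336 0; 0.0188 -0.006 0.0003 -0.0003 0.0005 0.0503 0; 0.0246 -0.0092 0.0004 -0.0004 0.0007 0.0671 0; 0.024 -0.0109 0.0004 -0.0004 0.0007 0.0671 0; 0.0232 -0.0124 0.0005 -0.0004 0.0007 0.0671 0; 0.0223 -0.014 0.0005 -0.0004 0.0007 0.0671 0; 0.0213 -0.0154 0.0005 -0.0004 0.0007 0.0671 0; 0.0202 -0.0168 0.0005 -0.0004 0.0007 0.0671 0; 0.019 -0.0181 0.0005 -0.0004 0.0007 0.0671 0; 0.0178 -0.0194 0.0005 -0.0004 0.0007 0.0671 0; 0.0164 -0.0205 0.0005 -0.0004 0.0007 0.0671 0
0.015 -0.0216 0.0005 -0.0004 0.0007 0.0671 0; 0.0135 -0.0225 0.0005 -0.0004 0.0007 0.0671 0; 0.012 -0.0234 0.0005 -0.0004 0.0007 0.0671 0; 0.0104 -0.0242 0.0005 -0.0004 0.0007 0.0671 0; 0.0088 -0.0248 0.0005 -0.0004 0.0007 0.0671 0; 0.0053 -0.019 0.0004 -0.0003 0.0005 0.0503 0; 0.0029 -0.0128 0.0002 -0.0002 0.0003 0.0336 0; 0.0012 -0.0065 0.0001 -0.0001 0.0002 0.0168 0
```

View pics/side10.png

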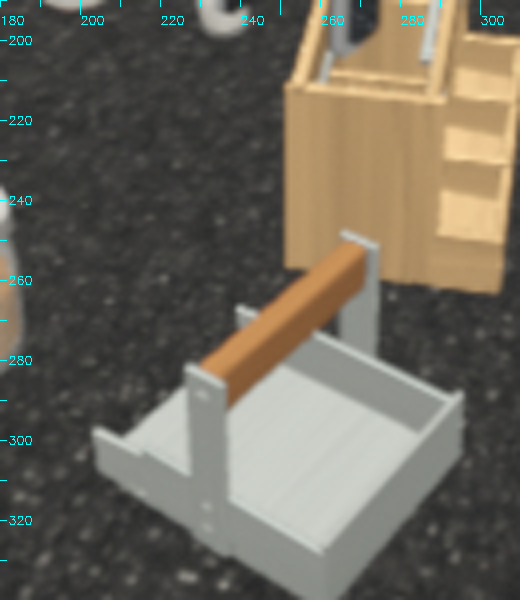

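Scoop stands upright and empty, flat on the worktop at side pixels around (200–295, 250–340). Now to the tab.

Emit:
play_rows(commands="0.006 -0.002 0 0 0 0.017 0; 0.0125 -0.0036 0 0 0 0.033 0; 0.0185 -0.006 0 0 0 0.05 0; 0.024 -0.009 0 0 0 0.066 0; 0.024 -0.011 0 0 0 0.066 0; 0.023 -0.0125 0 0 0 0.066 0; 0.022 -0.014 0 0 0 0.066 0; 0.021 -0.0154 0 0 0 0.066 0; 0.02 -0.017 0 0 0 0.066 0; 0.019 -0.018 0 0 0 0.066 0; 0.018 -0.019 0 0 0 0.066 0; 0.016 -0.02 0 0 0 0.066 0")

```text
t: 20.18
ee_pos: [431.2, -43.7, 258.5]
orientation: [[-0.892, -0.452, -0.007], [-0.452, 0.892, -0.01], [0.011, -0.005, -1.0]]
contact_force: [0.9, 0.0, -0.2]
gripper_width: -0.1
```

Run:
```python
from plan import *
st()
rplan([427,-199,265],Rt(-86),8,4)
```

```text
20.1833 [431.1817 -43.6819 258.5474] -0.10328926987691275 [ 0.9439  0.041  -0.2446] [ 21.4763 -23.4576 -17.0693   0.3582 -96.9879 -84.5451]
[[-0.8918 -0.4523 -0.0075]
 [-0.4522  0.8919 -0.0096]
 [ 0.011  -0.0052 -0.9999]]
d 155.5 a 22.9
0.0037 -0.0068 -0.0002 -0.0004 -0.0005 0.02 0; 0.0071 -0.0138 -0.0005 -0.0007 -0.001 0.0399 0; 0.0099 -0.0211 -0.0008 -0.0011 -0.0015 0.0599 0; 0.0114 -0.0289 -0.0011 -0.0015 -0.002 0.0799 0; 0.0091 -0.0297 -0.0011 -0.0015 -0.002 0.0799 0; 0.005 -0.0228 -0.0009 -0.0011 -0.0015 0.0599 0; 0.0024 -0.0153 -0.0006 -0.0007 -0.001 0.0399 0; 0.0009 -0.0077 -0.0003 -0.0004 -0.0005 0.02 0
```

Emit:
play_rows(commands="0.011 -0.022 -0.001 -0.001 -0.001 0.06 0; 0.01 -0.023 -0.001 -0.001 -0.001 0.06 0; 0.009 -0.024 -0.001 -0.001 -0.001 0.06 0; 0.008 -0.025 -0.001 -0.001 -0.001 0.06 0; 0.005 -0.02 -0.001 -0.001 -0.001 0.06 0; 0.003 -0.012 -0.0005 -0.001 -0.001 0.04 0; 0.001 -0.006 0 0 0 0.02 0; 0 0 0 0 0 0 0")

```text
t: 20.85
ee_pos: [415.5, -199.8, 255.8]
orientation: [[-0.998, -0.065, -0.017], [-0.065, 0.998, -0.002], [0.017, -0.001, -1.0]]
contact_force: [-0.4, -0.1, 0.0]
gripper_width: 0.3
```

Run:
```python
from plan import *
st()
rplan([427,-199,235],Rt(-86),4,2)
snap("side",11);crop("side",11,230,60,120,120,5,"side11")
```

```text
20.85 [ 415.4525 -199.7842  255.761 ] 0.2931950236577587 [-0.4198 -0.1231  0.0187] [ -0.3734 -18.5152 -13.6188   0.1016 -95.8881 -85.9113]
[[-0.9978 -0.0646 -0.0173]
 [-0.0646  0.9979 -0.0017]
 [ 0.0174 -0.0005 -0.9998]]
d 23.8 a 1.0
-0.002 0 0.0034 -0.0001 -0.0029 -0.0009 0; -0.004 0 0.0069 -0.0002 -0.0058 -0.0017 0; -0.0039 0 0.0069 -0.0002 -0.0058 -0.0017 0; -0.0019 -0 0.0035 -0.0001 -0.0029 -0.0009 0
```

View pics/side11.png

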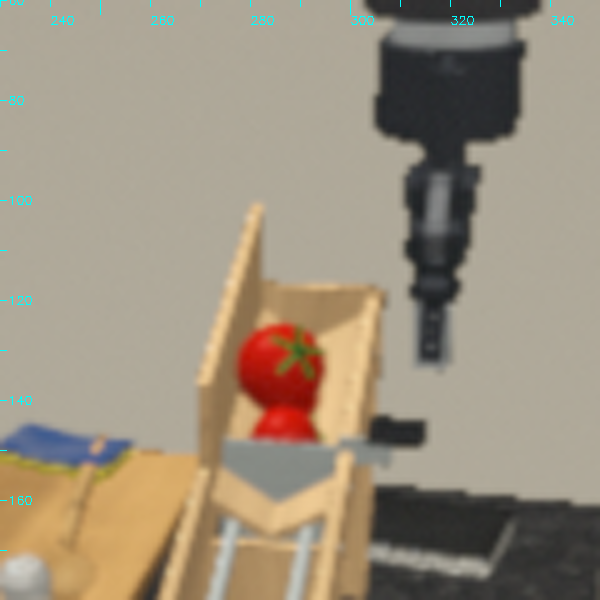

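Run:
```python
from plan import *
print(proj("side",[[415.1,-199.8,233.7],[427,-199,202],[430,-199,202],[434,-199,202],[413.5,-199,202],[447.5,-199,202]]))
```

```text
[[315.8266 132.8226]
 [310.6822 143.3501]
 [309.624  143.257 ]
 [308.2156 143.1331]
 [315.4631 143.7709]
 [303.482  142.7165]]
```

Emit:
play_rows(commands="-0.002 0 0.004 0 -0.003 -0.001 0; -0.004 0 0.006 0 -0.005 -0.002 0; -0.004 0 0.005 0 -0.005 -0.002 0; -0.0025 0 0.002 0 -0.003 -0.001 0; 0 0 0 0 0 0 0")

```text
t: 21.32
ee_pos: [428.9, -195.4, 235.3]
orientation: [[-0.997, -0.079, -0.001], [-0.079, 0.997, 0.001], [0.001, 0.001, -1.0]]
contact_force: [0.1, -0.3, -0.0]
gripper_width: 0.1
```

Run:
```python
from plan import *
st()
snap("side",12);crop("side",12,230,60,120,120,5,"side12")
snap("top",12);crop("top",12,320,170,120,90,6,"top12")
```

```text
21.3167 [ 428.8864 -195.3914  235.2892] 0.1140525509265502 [ 0.1224 -0.2814 -0.0255] [  0.1102 -17.7623 -15.1092  -0.0502 -92.7078 -85.5987]
[[-0.9969 -0.0787 -0.001 ]
 [-0.0787  0.9969  0.0009]
 [ 0.0009  0.0009 -1.    ]]
```

View pics/side12.png

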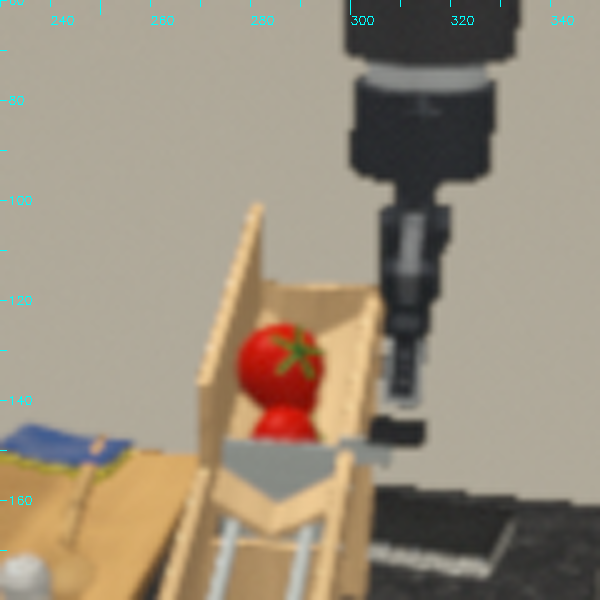

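View pics/top12.png

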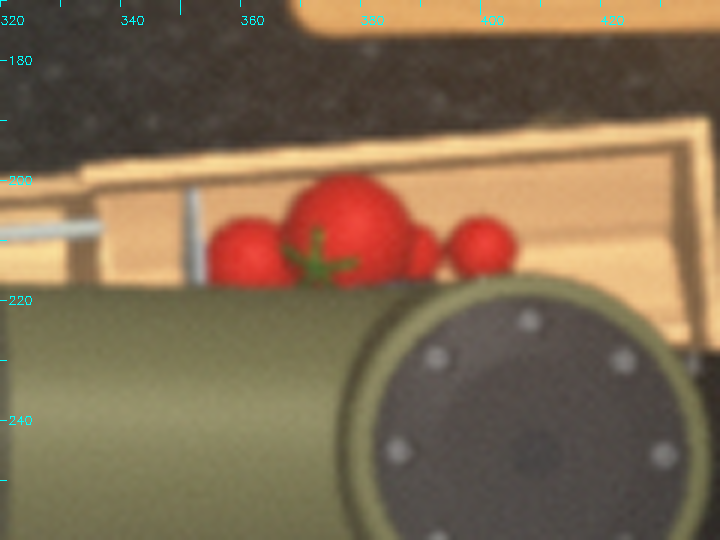

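Emit:
play_rows(commands="0 -0.002 0.002 0 0 -0.004 0; 0 -0.0015 0.003 0 0 -0.004 0; 0 0 0.003 0 0 0 0; 0 0 0.003 0 0 0 0; 0 0 0.003 0 0 0 0; 0 0 0 0 0 0 0")

```text
t: 21.92
ee_pos: [429.6, -199.4, 221.9]
orientation: [[-0.996, -0.088, 0.002], [-0.088, 0.996, -0.0], [-0.002, -0.0, -1.0]]
contact_force: [0.6, 1.6, 3.7]
gripper_width: 0.1
```

Run:
```python
from plan import *
st()
```

```text
21.9167 [ 429.5833 -199.445   221.9458] 0.08475583710646785 [0.6057 1.6217 3.7165] [ -0.3913 -17.5957 -16.3849   0.0011 -91.1142 -84.574 ]
[[-0.9961 -0.0878  0.0017]
 [-0.0878  0.9961 -0.    ]
 [-0.0017 -0.0002 -1.    ]]
```

Emit:
play_rows(commands="0 0 0.003 0 0 0 0; 0 0 0.004 0 0 0 0; 0 0 0.004 0 0 0 0; 0 0 0.004 0 0 0 0; 0 0 0.004 0 0 0 0; 0 0 0.004 0 0 0 0; 0 0 0.004 0 0 0 0; 0 0 0.003 0 0 0 0; 0 0 0.002 0 0 0 0")

```text
t: 22.67
ee_pos: [429.6, -199.6, 189.6]
orientation: [[-0.996, -0.088, 0.004], [-0.088, 0.996, -0.001], [-0.004, -0.001, -1.0]]
contact_force: [-1.3, 2.2, 4.9]
gripper_width: 0.0
```

Run:
```python
from plan import *
st()
```

```text
22.6667 [ 429.6127 -199.57    189.6074] 0.03268132092219839 [-1.2815  2.1705  4.9413] [ -0.3701 -17.701  -19.8461   0.0514 -87.597  -84.5786]
[[-0.9961 -0.0881  0.0045]
 [-0.0881  0.9961 -0.0009]
 [-0.0044 -0.0013 -1.    ]]
```

Emit:
play_rows(commands="0 0 0.004 0 0 0 0; 0 0 0.004 0 0 0 0; 0 0 0.004 0 0 0 0; 0 0 0.002 0 0 0 0; 0 0 0.001 0 0 0 0; 0 0 0 0 0 0 0")

```text
t: 23.17
ee_pos: [429.6, -199.6, 174.3]
orientation: [[-0.996, -0.089, 0.005], [-0.089, 0.996, -0.001], [-0.005, -0.002, -1.0]]
contact_force: [-2.1, 2.7, 6.6]
gripper_width: 0.0
```

Run:
```python
from plan import *
st()
snap("side",13);crop("side",13,230,80,120,120,5,"side13")
```

```text
23.1667 [ 429.62   -199.5842  174.3462] 0.01958839150347318 [-2.1387  2.6631  6.6076] [ -0.3507 -17.6098 -21.3731   0.0798 -85.9567 -84.5765]
[[-0.9961 -0.0885  0.0049]
 [-0.0885  0.9961 -0.0014]
 [-0.0047 -0.0018 -1.    ]]
```

View pics/side13.png

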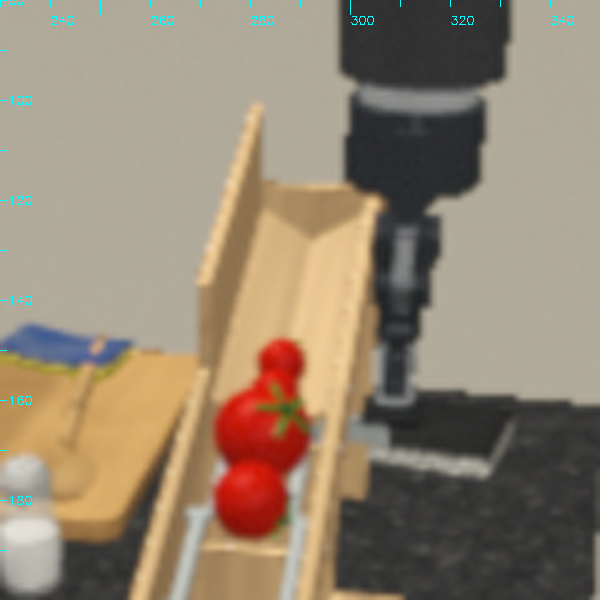

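Tomatoes are running down through the open gate. Hold.

Emit:
play_rows(commands="0 0 0 0 0 0 0; 0 0 0 0 0 0 0; 0 0 0 0 0 0 0; 0 0 0 0 0 0 0; 0 0 0 0 0 0 0; 0 0 0 0 0 0 0; 0 0 0 0 0 0 0; 0 0 0 0 0 0 0; 0 0 0 0 0 0 0; 0 0 0 0 0 0 0; 0 0 0 0 0 0 0; 0 0 0 0 0 0 0")

```text
t: 24.22
ee_pos: [429.6, -199.6, 177.5]
orientation: [[-0.996, -0.089, 0.007], [-0.089, 0.996, -0.003], [-0.007, -0.003, -1.0]]
contact_force: [-2.1, 1.8, 5.1]
gripper_width: -0.1
```

Run:
```python
from plan import *
st()
snap("side",14);crop("side",14,230,90,120,180,3,"side14")
snap("top",14);crop("top",14,230,170,130,90,6,"top14")
```

```text
24.2167 [ 429.5811 -199.568   177.5187] -0.13841099552640948 [-2.129   1.7772  5.1438] [ -0.3012 -17.782  -21.2      0.1428 -86.1756 -84.5801]
[[-0.996  -0.0894  0.0071]
 [-0.0894  0.996  -0.0025]
 [-0.0068 -0.0031 -1.    ]]
```

View pics/side14.png

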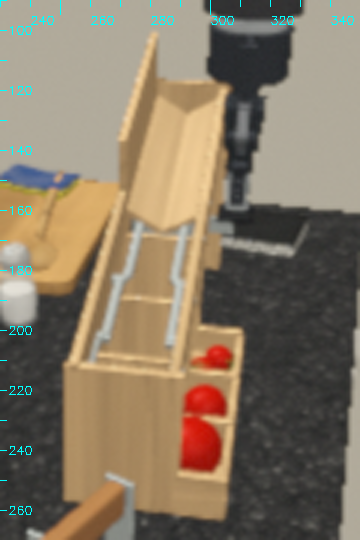

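View pics/top14.png

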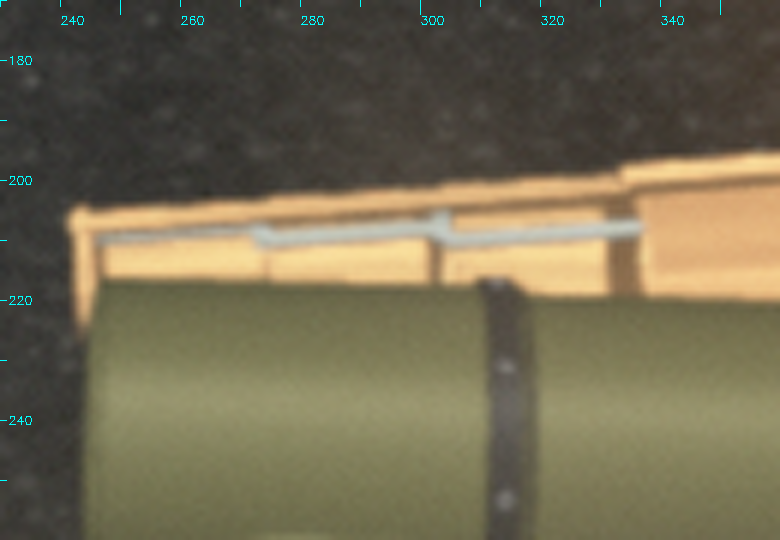

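Emit:
play_rows(commands="0 0 -0.004 0 0 0 0; 0 0 -0.006 0 0 0 0; 0 0 -0.008 0 0 0 0; 0 0 -0.008 0 0 0 0; 0 0 -0.008 0 0 0 0; 0 0 -0.008 0 0 0 0; 0 0 -0.008 0 0 0 0; 0 0 -0.012 0 0 0 0; 0 0 -0.018 0 0 0 0; 0 0 -0.02 0 0 0 0; 0 0 -0.02 0 0 0 0; 0 0 -0.02 0 0 0 0")

```text
t: 25.32
ee_pos: [427.4, -198.9, 322.4]
orientation: [[-0.996, -0.089, -0.002], [-0.089, 0.996, -0.0], [0.002, -0.0, -1.0]]
contact_force: [-0.6, 0.1, -0.5]
gripper_width: -0.1
```

Emit:
play_rows(commands="0.01 -0.01 -0.01 0 0 0 0; 0.015 -0.02 -0.01 0 0 0 0; 0.015 -0.03 0 0 0 0 0; 0.015 -0.03 0 0 0 0 0; 0.01 -0.03 0 0 0 0 0; 0.005 -0.02 0 0 0 0 0; 0 -0.01 0 0 0 0 0; 0 0 0 0 0 0 0; 0 0 0 0 0 0 0")

```text
t: 26.07
ee_pos: [369.0, -361.3, 351.8]
orientation: [[-0.996, -0.091, 0.003], [-0.091, 0.996, -0.002], [-0.002, -0.002, -1.0]]
contact_force: [-0.0, 0.6, -0.2]
gripper_width: 0.1
```

Run:
```python
from plan import *
st()
snap("side",15);crop("side",15,190,90,160,260,2,"side15")
snap("top",15);crop("top",15,230,170,130,90,6,"top15")
```

```text
26.0667 [ 369.0113 -361.2737  351.7862] 0.0953358222820046 [-0.0058  0.585  -0.2242] [ -22.0106   -8.6204    4.7186    0.0262 -103.1715  -62.7746]
[[-0.9959 -0.0908  0.0025]
 [-0.0908  0.9959 -0.0015]
 [-0.0024 -0.0017 -1.    ]]
```

View pics/side15.png

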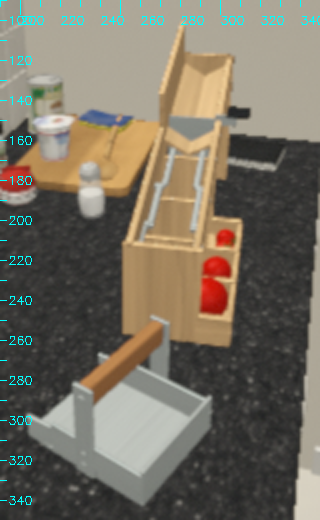

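View pics/top15.png

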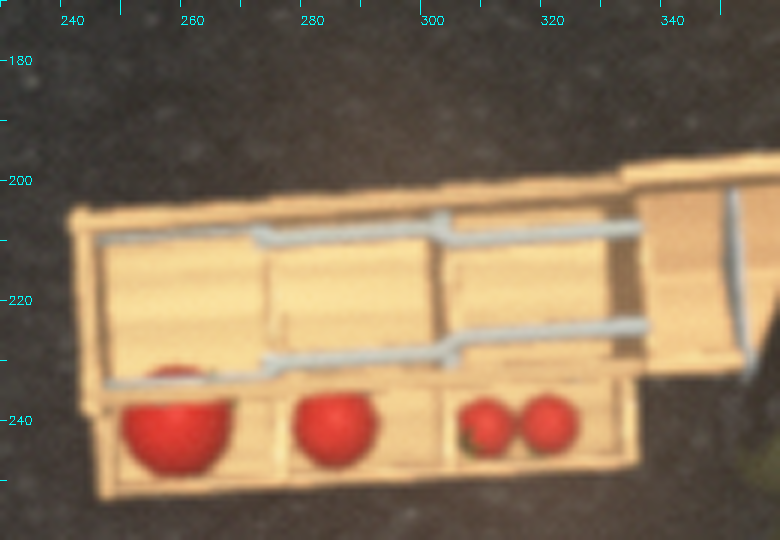

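```bash
python3 -c "
from station import ctrl
print(ctrl.job_done())"
```

```text
the job is handed in; nothing more can be done
None
```

I carried the scoop by its handle bar and tipped all four tomatoes over the sill into the hopper, where the shut gate held them. I then stood the empty scoop upright on the worktop, pressed the gate tab about 48 mm down and held it for about 1 s. The wrist force was at most about 7.5 N in the readings taken while pressing. After letting the gate up I moved the arm clear and handed the job in at about 26 s.

In the last pictures, both small tomatoes lie in the small bin, the medium one in the medium bin and the large one in the large bin. The hopper is empty, the gate is back up, and the scoop stands flat. The salt shaker looks undisturbed. The glass jar was outside the last pictures, but the arm did not go near it. No check failed or disagreed. The grader measurements did disagree with the cameras by up to about 2 pixels, and that did not matter in the work. The hand-in call gave no verdict.

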